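# Put the descaler cartridges away in the sliding-shutter store box

## Robot

A 6-joint arm with a two-finger parallel gripper is mounted at the origin on a cart in front of the work surface, level with it; the furniture and walls round the work are solid. World frame = base frame: x ahead of the robot, y to its left, z up, the work surface at z = 0. Lengths are in m, angles in rad, forces in N, time in s.
With the tool pointing down it reaches from about 0.35 to 0.85 m from the base axis. Payload 8.1 kg.
Tool frame: the origin (TCP) lies at the very end of the fingers, on their centre line; the grasp point (between the pads) lies 19 mm behind it; z points along the fingers, x is the direction in which the jaws open and shut, and the axes are right-handed (so a half turn about z gives the same grasp; the last joint's range is limited). The gripper opens to 93 mm and grips with 3 to 60 N. Pads are 15 mm wide; open, the fingers measure 128 mm over their backs; the gripper's body (75 mm by 188 mm) begins 65 mm behind the grasp point.
Start: joints at [-1.224, 0.13, 1.488, -0, 1.523, -0.085], TCP at [0.251, -0.545, 0.219] pointing down, gripper open.
Joint ranges: [-2.96, 2.96], [-0.89, 2.26], [0.02, 2.5], [-1.34, 4.48], [0, 2.73], [-2.66, 2.66]. Speed limits (rad/s): [2.39, 2.39, 2.79, 3.14, 3.14, 3.14].

## Interface

Orientations are given as a rotation vector (axis times angle).
In Python, from plant import robot gives the robot as it stands. The module is installed in compiled form; this text tells all that it offers.
- The arm moves only by the tool jog_arm, never from a script. Its argument "commands" is one flat list of numbers, 5 for each row, row after row: the gripper's target within -1 to 1 (shut at 1, half-way at 0, fully open at -1), then the shift along the tool's x, y, z in m, then the turn about the tool's z in degrees. A call has 1 to 20 rows; each row shifts and turns the commanded pose from where the row before left it, along the tool's axes as they then stand; what a row does not reach is not made up. A row lasts 1/12 s, in which the tool goes at most 41.7 mm and 7.16 degrees, less where a joint would pass 70% of its speed; a pose out of reach is approached as far as the arm can. A call is refused whole if a number of a shift passes 0.0417 or a number of a turn 7.16, either way. A call with a gripper value outside its range is refused whole. The fingers move at their own pace and stop on an object; "grip_force" is the grip in N (left out, the last holds). Time passes only in rows, so rows that do not move let the fingers close. It gives the time, the measured TCP pose, the force and the opening at its end, in the units of the state.
- robot.read_state(): the state, without advancing time (a new reading comes with each control period).
- robot.read_camera(name): name is "side" or "top" or "wrist"; returns a dict with "img" (480x640x3 uint8, blue, green, red), "vfov" (degrees; the focal length in pixels is half the picture's height over the tangent of half this angle, whatever the lens; pixels are square), "cx", "cy" (the principal point, pixels), "extrinsics" (4x4, takes a point from world to camera coordinates). Camera axes: x right, y down, z forward; pixel columns grow to the right and rows downward; lengths in m; the calibration is good to about 2 mm. A picture is of the moment at which its call begins. There is no depth.
- robot.close_job(): hands the job in, once; it reports no verdict.
Trained networks look in a picture, given as the dict that the camera call returned (one of the last four; its "shot" number tells which), for a name from the list of things; names that differ only in an ending like _2 or _b are one class to them, and where a whole thing is asked for, a point or a joint stands for the part that bears it (a point fixed in the world has none). Each returns a list of dicts, best first, with "score" (0 to 1); they miss things now and then, are a little off and sometimes report something else, mostly with a low value. They report only what shows in the picture. A call takes as long as a camera call. They do not tell look-alikes from the thing itself.
- robot.recognise(thing, picture): "box" ([centre column, centre row, width, height] as shares, 0 to 1, of the picture: columns of its width, rows of its height, round what is visible of it).
- robot.pinpoint(thing, picture): "position" ([row, column] as shares, 0 to 1, of the picture: columns of its width, rows of its height: a listed point, or the origin of a listed thing).
The state is a dict: "t": time; "q": joint angles; "dq": joint speeds; "joint_torque": joint torques, N m; "tool_pos": TCP position; "orientation": TCP orientation; "force": force on the tool from outside, world axes, zero at the start; "wrist_torque": the same for the moment, N m; "opening": finger opening in m.
Only numpy, scipy, OpenCV 4.12 (cv2) and the standard library are available. Lean on these libraries where they do the work, as an engineer would, in place of code of your own. Each camera call takes 0.05 s, during which the arm holds its last target.

## Task

Put every descaler cartridge away in the child-safe box, upright on the floor of a well of its own (any of the four). A well can be reached only when the box's one empty cell is over it, so slide the shutters, one at a time, into the empty cell, never lifting them off the deck; in the end all four wells must be squarely covered and the empty cell be the one with the steel plate on the rim. Leave the tin, the mug and the carton alone.

Things in the scene. Friction and masses are not known exactly. Their poses are not given: they have to be found in the camera images.
- store: fixed wooden box 181 (x) x 126 mm (y); origin: centre of underside, z up, +x away from the robot within 0.1 rad, +y left. Flat deck 46 mm above the worktop in a 8 mm wide rim 53 mm high; 6 cells of 55 mm: 3 rows (x -55 near, 0, +55 far) x 2 columns (y +27.5 left, -27.5 right). 4 cells have a well: near right, middle left, far left, far right, each marked by a steel stud on the rim; 2 are plain. 5 shutters fill all but one cell
- parking_cell (a point): centre of the parking cell at deck height (46 mm): the left-hand (+y) cell of the near row, plain deck, marked by a steel plate 34 mm wide on the near rim. The one empty cell must be here in the end; it may be any cell at the start.
- pad: thin dark rubber sheet, 170 x 120 mm, about 1 mm, lying fixed beside the store box (left or right of it); the cartridges stand on it at the start. Origin at its centre at worktop height.
- peach_tin: bystander: tin, 76 mm wide, 58 mm tall, origin under its centre; leave it alone
- white_mug: bystander: white mug, 89 mm tall, origin under its centre; leave it alone
- soap_carton: bystander: small carton 36 x 93 x 56 mm, origin under its centre; leave it alone
- well_1 (a point): centre of the mouth of a well, at deck height (46 mm), in the right-hand (-y) cell of the near row; round, 32 mm wide, 2 mm chamfer at the mouth, floor 41 mm below; covered by a shutter unless the empty cell is here
- well_2 (a point): centre of the mouth of a well, at deck height (46 mm), in the left-hand (+y) cell of the middle row; round, 32 mm wide, 2 mm chamfer at the mouth, floor 41 mm below; covered by a shutter unless the empty cell is here
- well_3 (a point): centre of the mouth of a well, at deck height (46 mm), in the left-hand (+y) cell of the far row; round, 32 mm wide, 2 mm chamfer at the mouth, floor 41 mm below; covered by a shutter unless the empty cell is here
- well_4 (a point): centre of the mouth of a well, at deck height (46 mm), in the right-hand (-y) cell of the far row; round, 32 mm wide, 2 mm chamfer at the mouth, floor 41 mm below; covered by a shutter unless the empty cell is here
- shutter_1: one of six alike shutters, five of them present: loose pale wooden tile 51 x 51 x 8 mm, 70 g, with a fixed upright square metal knob on its centre, 16 x 16 mm, sides parallel to the tile, 24 mm tall (its top 32 mm above the tile's underside). Origin: centre of its underside; z up. It slides 55 mm along the deck into the empty cell next to it; play between neighbours about 4 mm.
- shutter_2: one of six alike shutters, five of them present: loose pale wooden tile 51 x 51 x 8 mm, 70 g, with a fixed upright square metal knob on its centre, 16 x 16 mm, sides parallel to the tile, 24 mm tall (its top 32 mm above the tile's underside). Origin: centre of its underside; z up. It slides 55 mm along the deck into the empty cell next to it; play between neighbours about 4 mm.
- shutter_3: one of six alike shutters, five of them present: loose pale wooden tile 51 x 51 x 8 mm, 70 g, with a fixed upright square metal knob on its centre, 16 x 16 mm, sides parallel to the tile, 24 mm tall (its top 32 mm above the tile's underside). Origin: centre of its underside; z up. It slides 55 mm along the deck into the empty cell next to it; play between neighbours about 4 mm.
- shutter_4: one of six alike shutters, five of them present: loose pale wooden tile 51 x 51 x 8 mm, 70 g, with a fixed upright square metal knob on its centre, 16 x 16 mm, sides parallel to the tile, 24 mm tall (its top 32 mm above the tile's underside). Origin: centre of its underside; z up. It slides 55 mm along the deck into the empty cell next to it; play between neighbours about 4 mm.
- shutter_5: one of six alike shutters, five of them present: loose pale wooden tile 51 x 51 x 8 mm, 70 g, with a fixed upright square metal knob on its centre, 16 x 16 mm, sides parallel to the tile, 24 mm tall (its top 32 mm above the tile's underside). Origin: centre of its underside; z up. It slides 55 mm along the deck into the empty cell next to it; play between neighbours about 4 mm.
- shutter_6: one of six alike shutters, five of them present: loose pale wooden tile 51 x 51 x 8 mm, 70 g, with a fixed upright square metal knob on its centre, 16 x 16 mm, sides parallel to the tile, 24 mm tall (its top 32 mm above the tile's underside). Origin: centre of its underside; z up. It slides 55 mm along the deck into the empty cell next to it; play between neighbours about 4 mm.
- cartridge_1: one of four alike descaler cartridges, of which three or four are present: loose solid white cylinder with grey ribs and a heavy steel foot, 28 mm across, 38 mm tall, about 50 g (centre of mass 9 mm above its underside), standing upright. Origin: centre of its underside; z along its axis, up. Standing in a well it lies 3 mm below the deck, so that a shutter slides over it.
- cartridge_2: one of four alike descaler cartridges, of which three or four are present: loose solid white cylinder with grey ribs and a heavy steel foot, 28 mm across, 38 mm tall, about 50 g (centre of mass 9 mm above its underside), standing upright. Origin: centre of its underside; z along its axis, up. Standing in a well it lies 3 mm below the deck, so that a shutter slides over it.
- cartridge_3: one of four alike descaler cartridges, of which three or four are present: loose solid white cylinder with grey ribs and a heavy steel foot, 28 mm across, 38 mm tall, about 50 g (centre of mass 9 mm above its underside), standing upright. Origin: centre of its underside; z along its axis, up. Standing in a well it lies 3 mm below the deck, so that a shutter slides over it.
- cartridge_4: one of four alike descaler cartridges, of which three or four are present: loose solid white cylinder with grey ribs and a heavy steel foot, 28 mm across, 38 mm tall, about 50 g (centre of mass 9 mm above its underside), standing upright. Origin: centre of its underside; z along its axis, up. Standing in a well it lies 3 mm below the deck, so that a shutter slides over it.
There are look-alikes about, which are no part of the job. Leave any blue or green look-alike of the cartridge_4 alone.

How it is judged:
By the outcome, as a careful person would: the job done as asked, in the order asked, and still so for the second after the job is handed in, with the robot touching nothing.
Of shutter_1, shutter_2, shutter_3, shutter_4, shutter_5, shutter_6 only 5 to 5 are there at a start; the rules pass over those that are not, and their reading is None.
Of cartridge_1, cartridge_2, cartridge_3, cartridge_4 only 3 to 4 are there at a start; the rules pass over those that are not, and their reading is None.
At some moment in a run one of cartridge_1, cartridge_2, cartridge_3, cartridge_4 may be knocked a few centimetres aside while the robot is not near it.
It also fails if it takes over 208 s, if anything falls off the work surface, if the arm or the gripper's body presses on something with over 40 N, if the wrist force passes 120 N, or if a joint passes its speed limit or range.

## Working session

There is one attempt and no reset: what is moved stays moved. The work goes in short steps, Python scripts to look and compute and a tool call to move; the robot and the scene stay as the last step left them, time stands still between calls to the robot, and variables do not carry over. Pictures are saved under pics/ and viewed, and the job is handed in when it is done.

Besides the shell and the picture viewer there is one more tool, called after "Request:" as name(argument=value, ...) on one line, values as JSON. jog_arm: Moves the arm, as the interface text tells. Its arguments: {"type":"object","properties":{"commands":{"type":"array"},"grip_force":{"type":"number"}},"required":["commands"]}

```bash
mkdir -p pics; ls
python3 - <<'E'
from plant import robot
import cv2
s=robot.read_state();print({k:s[k] for k in('t','tool_pos','orientation','opening','force')})
for n in('top','side'):
    p=robot.read_camera(n);cv2.imwrite(f'pics/{n}0.png',p['img']);print(n,p['vfov'],p['cx'],p['cy'],p['extrinsics'].round(4).tolist() if hasattr(p['extrinsics'],'round') else p['extrinsics'],[k for k in p])
    import pickle;pickle.dump(p,open(f'{n}0.pkl','wb'))
E
```

```text
pics
{'t': 0.0, 'tool_pos': array([ 0.25091753, -0.54437971,  0.21760139]), 'orientation': array([-2.64484167e+00,  1.69336212e+00,  2.27428928e-03]), 'opening': 0.09287393395275238, 'force': array([-0.17867777,  0.39197774, -0.36167692])}
top 44.50486888762134 322.1698688777673 250.4587698062757 [[-0.0051, -0.9998, -0.0178, 0.0183], [-0.984, 0.0082, -0.1778, 0.5884], [0.1779, 0.0166, -0.9839, 1.0501], [0.0, 0.0, 0.0, 1.0]] ['img', 'vfov', 'cx', 'cy', 'extrinsics', 'shot']
side 47.690513817323506 299.942987354358 236.72141135225849 [[0.5875, -0.8092, 0.001, -0.3391], [-0.6867, -0.4992, -0.5285, 0.4442], [0.4282, 0.3098, -0.849, 0.6868], [0.0, 0.0, 0.0, 1.0]] ['img', 'vfov', 'cx', 'cy', 'extrinsics', 'shot']
```

View pics/top0.png

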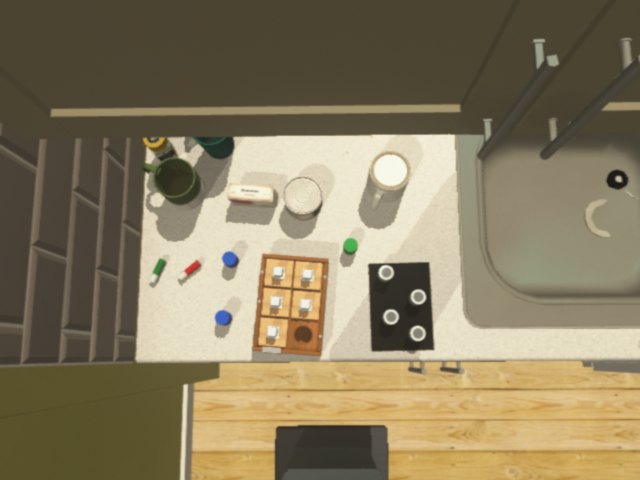

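View pics/side0.png

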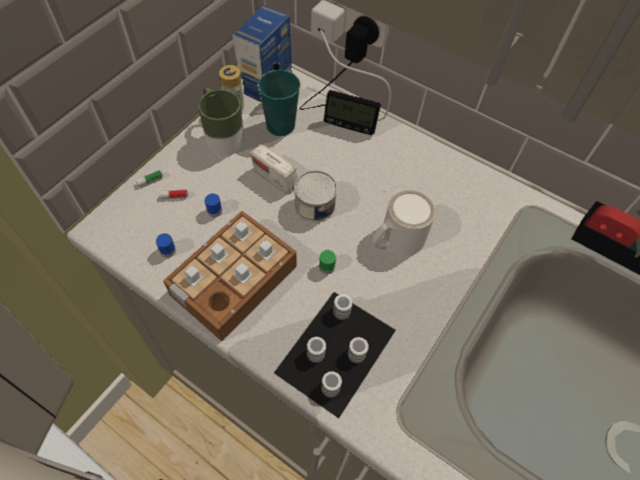

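```bash
cat > h.py <<'E'
import numpy as np, cv2
from plant import robot
from scipy.spatial.transform import Rotation as R
def cam(p):
    f=p['img'].shape[0]/2/np.tan(np.radians(p['vfov'])/2);return f,p['cx'],p['cy'],np.array(p['extrinsics'])
def ray(p,u,v):
    f,cx,cy,E=cam(p);d=E[:3,:3].T@np.array([(u-cx)/f,(v-cy)/f,1]);o=-E[:3,:3].T@E[:3,3];return o,d
def atz(p,u,v,z):
    o,d=ray(p,u,v);return o+d*(z-o[2])/d[2]
def proj(p,X):
    f,cx,cy,E=cam(p);c=E[:3,:3]@np.array(X)+E[:3,3];return np.array([cx+f*c[0]/c[2],cy+f*c[1]/c[2]])
def pp(p,n,z=None,mins=0.3):
    for r in robot.pinpoint(n,p):
        v,u=r['position'];v*=480;u*=640
        if r['score']>mins: yield u,v,r['score'],(atz(p,u,v,z) if z is not None else None)
def shot(n,name=None):
    p=robot.read_camera(n)
    if name: cv2.imwrite(f'pics/{name}.png',p['img'])
    return p
def st():
    s=robot.read_state();Rm=R.from_rotvec(s['orientation']).as_matrix()
    print('t%.2f'%s['t'],'tcp',s['tool_pos'].round(4),'x',Rm[:,0].round(3),'z',Rm[:,2].round(3),'q',s['q'].round(2),'F',s['force'].round(1),'op',round(s['opening'],4));return s,Rm
def to(x,y,z=None):
    s,Rm=st();d=np.array([x,y,s['tool_pos'][2] if z is None else z])-s['tool_pos'];print('tool shift mm',(Rm.T@d*1e3).round(1))
E
python3 - <<'E'
from h import *
ZS=dict(cartridge_1=.001,well_1=.046,well_2=.046,well_3=.046,well_4=.046,parking_cell=.046,store=0,pad=0,shutter_1=.046,peach_tin=0,white_mug=0,soap_carton=0)
for c in('top','side'):
    p=shot(c);print(c)
    for n,z in ZS.items():
        for u,v,s,X in pp(p,n,z): print(n,round(u,1),round(v,1),round(s,2),(X*1e3).round(1))
E
```

```text
top
cartridge_1 383.7 276.2 0.79 [ 545.8 -104.6    1. ]
cartridge_1 231.4 261.8 0.72 [576.7 194.    1. ]
cartridge_1 414.3 296.0 0.7 [ 506.7 -162.8    1. ]
cartridge_1 386.4 321.8 0.6 [ 457.4 -107.8    1. ]
cartridge_1 229.2 317.8 0.58 [466.9 195.9   1. ]
cartridge_1 415.4 330.3 0.56 [ 440.8 -162.9    1. ]
cartridge_1 350.7 244.2 0.53 [610.  -41.2   1. ]
cartridge_1 306.5 273.9 0.52 [551.5  46.1   1. ]
cartridge_1 385.5 188.4 0.42 [ 723.2 -112.4    1. ]
well_1 278.1 271.8 0.84 [549.6  97.7  46. ]
well_1 310.1 276.4 0.72 [540.4  37.4  46. ]
well_1 304.9 337.2 0.7 [427.5  47.1  46. ]
well_1 275.5 301.5 0.7 [493.7 102.   46. ]
well_2 278.1 271.8 0.84 [549.6  97.7  46. ]
well_2 310.1 276.4 0.72 [540.4  37.4  46. ]
well_2 304.9 337.2 0.7 [427.5  47.1  46. ]
well_2 275.5 301.5 0.7 [493.7 102.   46. ]
well_3 278.1 271.8 0.84 [549.6  97.7  46. ]
well_3 310.1 276.4 0.72 [540.4  37.4  46. ]
well_3 304.9 337.2 0.7 [427.5  47.1  46. ]
well_3 275.5 301.5 0.7 [493.7 102.   46. ]
well_4 278.1 271.8 0.84 [549.6  97.7  46. ]
well_4 310.1 276.4 0.72 [540.4  37.4  46. ]
well_4 304.9 337.2 0.7 [427.5  4
[... 2227 characters left out ...]
0 353.3 0.86 [ 481.1 -137.6    0. ]
pad 194.0 275.3 0.65 [454.5 133.4   0. ]
shutter_1 195.4 277.1 0.95 [439.6 106.9  46. ]
shutter_1 240.9 276.8 0.95 [482.9  48.4  46. ]
shutter_1 266.6 253.8 0.95 [540.7  41.1  46. ]
shutter_1 216.2 256.5 0.87 [488.1 104.8  46. ]
shutter_1 240.3 237.3 0.86 [540.   96.3  46. ]
shutter_1 240.4 237.4 0.55 [539.9  96.1  46. ]
peach_tin 313.0 205.7 0.85 [691.5  53.1   0. ]
peach_tin 266.8 256.4 0.63 [556.5  55.9   0. ]
white_mug 397.6 234.3 0.72 [ 729.2 -104.6   -0. ]
white_mug 315.1 350.3 0.62 [ 466.8 -109.6    0. ]
white_mug 333.1 352.5 0.51 [ 480.5 -134.5    0. ]
soap_carton 272.8 179.3 0.93 [696.6 150.3   0. ]
soap_carton 219.5 302.3 0.57 [441.6  65.5   0. ]
```

Run:
```python
from h import *
s,Rm=st();p=shot('wrist','w0');E=cam(p)[3]
print(p['vfov'],'cam pos in tool',(Rm.T@(-E[:3,:3].T@E[:3,3]-s['tool_pos'])).round(4),'cam axes in tool\n',(Rm.T@E[:3,:3].T).round(3))
print('y',Rm[:,1])
to(.45,-.135,.25)
p=shot('top');im=p['img'];cv2.imwrite('pics/storecrop.png',cv2.resize(im[240:370,240:440],None,fx=4,fy=4,interpolation=cv2.INTER_CUBIC))
```

```text
t1.40 tcp [ 0.2511 -0.5449  0.2187] x [ 0.419 -0.908 -0.   ] z [ 0.  0. -1.] q [-1.22  0.13  1.49  0.    1.52 -0.09] F [ 0.  -0.1  0.1] op 0.093
63.2564618970477 cam pos in tool [-0.001  -0.076  -0.1652] cam axes in tool
 [[ 1.    -0.001 -0.   ]
 [ 0.001  0.962  0.273]
 [-0.    -0.273  0.962]]
y [-9.08211823e-01 -4.18510793e-01 -2.76926770e-05]
t1.45 tcp [ 0.2511 -0.5449  0.2187] x [ 0.419 -0.908  0.   ] z [ 0. -0. -1.] q [-1.22  0.13  1.49  0.    1.52 -0.09] F [-0.7  0.8 -0.1] op 0.0928
tool shift mm [-289.1 -352.2  -31.3]
```

View pics/storecrop.png

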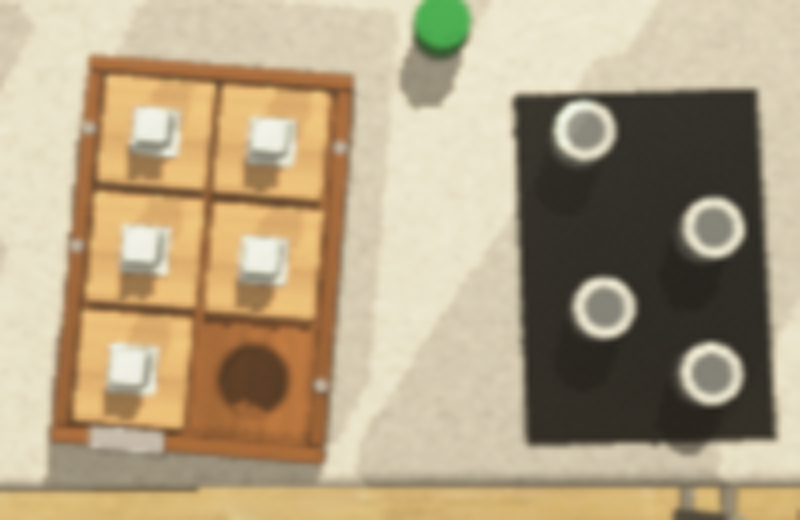

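View pics/w0.png

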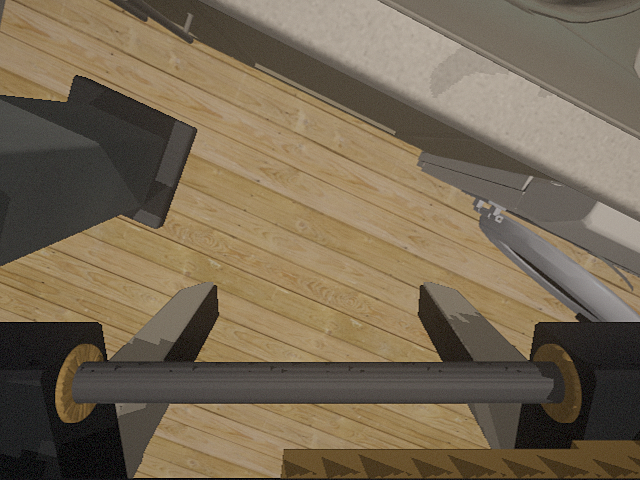

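Request:
jog_arm(commands=[-0.2,-0.029,-0.0251,-0.0022,0,-0.2,-0.029,-0.0251,-0.0022,0,-0.2,-0.029,-0.0251,-0.0022,0,-0.2,-0.029,-0.0251,-0.0022,0,-0.2,-0.029,-0.0251,-0.0022,0,-0.2,-0.029,-0.0251,-0.0022,0,-0.2,-0.029,-0.0251,-0.0022,0,-0.2,-0.029,-0.0251,-0.0022,0,-0.2,-0.029,-0.0251,-0.0022,0,-0.2,-0.029,-0.0251,-0.0022,0,-0.2,-0.029,-0.0251,-0.0022,0,-0.2,-0.029,-0.0251,-0.0022,0,-0.2,-0.029,-0.0251,-0.0022,0,-0.2,-0.029,-0.0251,-0.0022,0,-0.2,0,0,0,6,-0.2,0,0,0,6,-0.2,0,0,0,6,-0.2,0,0,0,6,-0.2,0,0,0,6,-0.2,0,0,0,0])

```text
t: 3.17
tool_pos: [0.4004, -0.029, 0.2496]
orientation: [-2.112, 2.326, -0.0]
force: [-0.0, -0.2, 1.1]
opening: 0.056
```

Run:
```python
from h import *
import pickle
s,Rm=st();p=shot('wrist','w1');pickle.dump(p,open('w1.pkl','wb'))
for n,z in dict(cartridge_1=.001,well_1=.046,parking_cell=.046,store=0,pad=0,shutter_1=.046).items():
        for u,v,s,X in pp(p,n,z,.4): print(n,round(u,1),round(v,1),round(s,2),(X*1e3).round(1))
```

```text
t3.17 tcp [ 0.4004 -0.029   0.2496] x [-0.096 -0.995  0.   ] z [ 0. -0. -1.] q [-0.2  -0.44  1.95 -0.    1.64  1.47] F [-0.  -0.2  1.1] op 0.056
cartridge_1 444.1 91.7 0.94 [ 499.8 -163.9    1. ]
cartridge_1 396.1 137.2 0.89 [ 460.6 -114.5    1. ]
cartridge_1 74.1 49.1 0.81 [573.5 192.6   1. ]
cartridge_1 95.2 161.4 0.72 [466.6 199.2   1. ]
cartridge_1 382.8 46.6 0.67 [ 546.6 -105.3    1. ]
cartridge_1 446.7 161.8 0.65 [ 430.6 -166.     1. ]
well_1 236.6 189.0 0.71 [429.4  46.7  46. ]
store 211.2 126.8 0.78 [489.2  73.    0. ]
pad 415.4 109.2 0.8 [ 486.  -135.3    0. ]
pad 164.3 61.8 0.51 [554.  108.3   0. ]
shutter_1 224.8 64.7 0.98 [537.9  40.2  46. ]
shutter_1 170.4 130.8 0.92 [487.8  98.6  46. ]
shutter_1 232.0 129.9 0.83 [483.2  42.6  46. ]
shutter_1 233.6 187.0 0.74 [431.5  49.2  46. ]
shutter_1 178.4 189.0 0.62 [434.7 101.7  46. ]
shutter_1 163.3 61.3 0.57 [545.8  93.1  46. ]
```

View pics/w1.png

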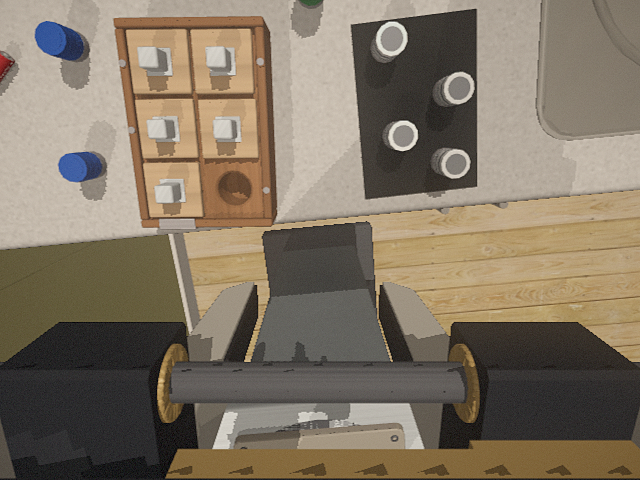

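Run:
```python
import pickle,cv2
p=pickle.load(open('w1.pkl','rb'));im=p['img']
cv2.imwrite('pics/w1a.png',cv2.resize(im[5:240,100:290],None,fx=2.5*1.68,fy=2.5,interpolation=cv2.INTER_CUBIC)) if 0 else None
cv2.imwrite('pics/w1a.png',cv2.resize(im[5:125,100:290],None,fx=4,fy=4,interpolation=cv2.INTER_CUBIC))
cv2.imwrite('pics/w1b.png',cv2.resize(im[115:240,100:290],None,fx=4,fy=4,interpolation=cv2.INTER_CUBIC))
cv2.imwrite('pics/w1c.png',cv2.resize(im[5:205,345:490],None,fx=3,fy=3,interpolation=cv2.INTER_CUBIC))
```

```text
(no output)
```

View pics/w1a.png

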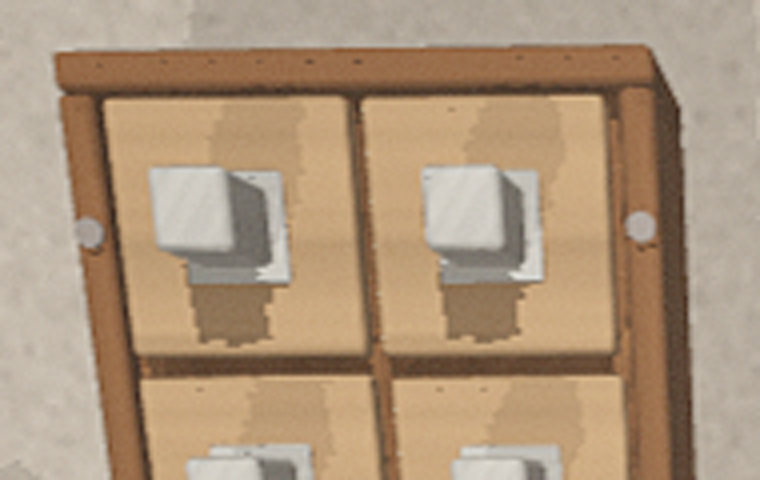

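View pics/w1b.png

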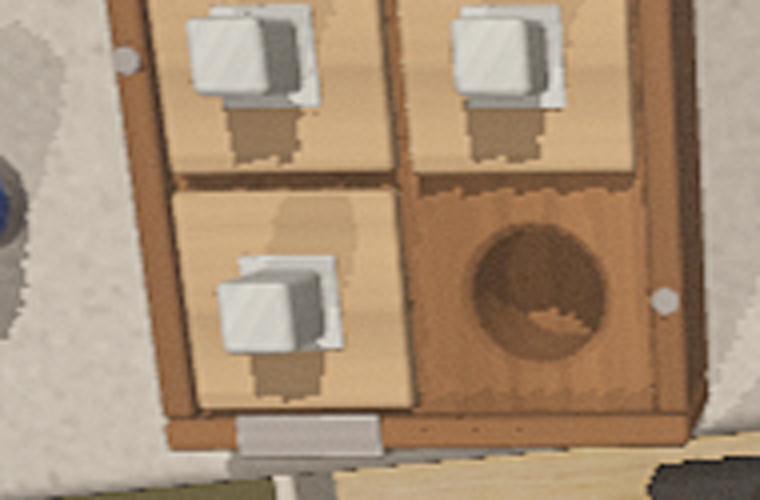

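View pics/w1c.png

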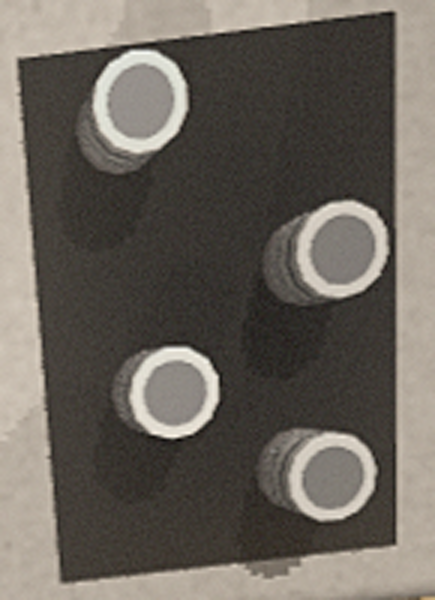

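Run:
```python
from h import *
import pickle
from scipy.optimize import least_squares
p=pickle.load(open('w1.pkl','rb'))
L=[((90.5,63),(113.75,18.25),.053),((90.5,-63),(262.75,16.5),.053),((-90.5,63),(142,227.5),.053),((-90.5,-63),(272,225.75),.053),
((55,59),(122.25,63.25),.053),((55,-59),(260,61.75),.053),((0,59),(131.75,130.25),.053),((-55,-59),(266,190.25),.053),((-55,-27.5),(234.6,187.75),.046)]
W=np.array([atz(p,*b,z)[:2] for a,b,z in L]);B=np.array([a for a,_,_ in L])/1e3
def f(v):
    c,s=np.cos(v[2]),np.sin(v[2]);return ((B@np.array([[c,s],[-s,c]])+v[:2])-W).ravel()
r=least_squares(f,[.49,.07,-.1]);print(r.x.round(4));print((r.fun.reshape(-1,2)*1e3).round(1))
v=r.x;c,s=np.cos(v[2]),np.sin(v[2])
for n,b in dict(NL=(-55,27.5),NR=(-55,-27.5),ML=(0,27.5),MR=(0,-27.5),FL=(55,27.5),FR=(55,-27.5)).items(): print(n,(np.array(b)/1e3@np.array([[c,s],[-s,c]])+v[:2]).round(4))
for u in((392,39),(459.3,87.7),(403.7,135.3),(456,163.7)): print('cart',atz(p,*u,.039).round(4))
# cross-check top cam
t=shot('top');print('top NR well',[x.round(1) for x in [proj(t,[*(np.array([-.055,-.0275])@np.array([[c,s],[-s,c]])+v[:2]),.046])]], 'crop obs', 240+252/4,240+378/4)
for a,b in [((83,18+0),0)]: pass
for cc in((584,130),(713,228),(604,308),(711,373)): print('top cart',atz(t,240+cc[0]/4,240+cc[1]/4,.039).round(4))
```

```text
[ 0.4866  0.0714 -0.0858]
[[ 1.3  1.5]
 [ 1.2 -0.6]
 [-0.7  1.1]
 [-1.2 -0.5]
 [ 0.1 -0.4]
 [ 0.2 -0.6]
 [ 0.2 -0.1]
 [ 0.3 -0.7]
 [-1.3  0.3]]
NL [0.4341 0.1035]
NR [0.4294 0.0487]
ML [0.4889 0.0988]
MR [0.4842 0.044 ]
FL [0.5437 0.0941]
FR [0.539  0.0393]
cart [ 0.5454 -0.1072  0.039 ]
cart [ 0.4996 -0.1658  0.039 ]
cart [ 0.463  -0.1143  0.039 ]
cart [ 0.4321 -0.1628  0.039 ]
top NR well [array([304. , 336.1])] crop obs 303.0 334.5
top cart [ 0.5477 -0.1058  0.039 ]
top cart [ 0.501  -0.1649  0.039 ]
top cart [ 0.464 -0.113  0.039]
top cart [ 0.4337 -0.1617  0.039 ]
```

Request:
jog_arm(commands=[-0.2,0.0132,-0.0118,0.033,-0.6,-0.2,0.0132,-0.0118,0.033,0,-0.2,0.0132,-0.0118,0.033,0,-0.2,0.0132,-0.0118,0.033,0,-0.2,0.0132,-0.0118,0.033,0,-0.2,0.0132,-0.0118,0.033,0,-0.2,0,0,0.012,0,-0.2,0,0,0.0126,0,-0.2,0,0,0,0,0.8,0,0,0,0,0.8,0,0,0,0,0.8,0,0,0,0,0.8,0,0,0,0,0.8,0,0,0,0,0.8,0,0,0,0,0.8,0,0,0,0,0.8,0,0,0,0], grip_force=15)

```text
t: 4.98
tool_pos: [0.4652, -0.1142, 0.0278]
orientation: [-2.129, 2.309, -0.003]
force: [-0.6, 0.7, 5.0]
opening: 0.0277
```

Run:
```python
from h import *
st();p=shot('wrist','w2')
```

```text
t4.98 tcp [ 0.4652 -0.1142  0.0278] x [-0.081 -0.997  0.   ] z [ 0.002 -0.001 -1.   ] q [-0.35 -0.01  2.    0.    1.15  1.3 ] F [-0.6  0.7  5. ] op 0.0277
```

View pics/w2.png

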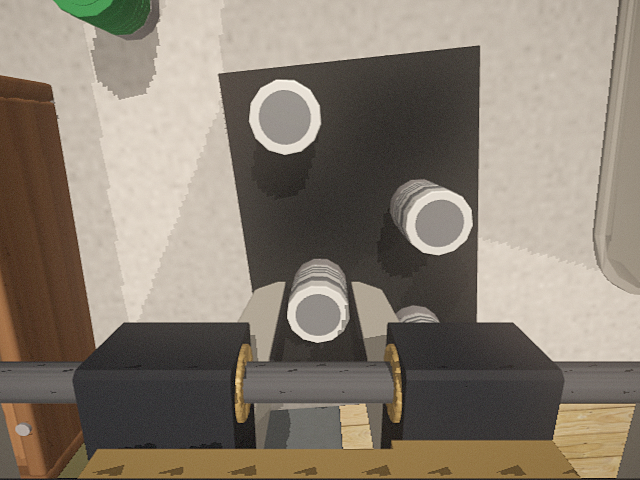

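Run:
```python
from h import *
s,Rm=st();p=shot('wrist')
X=atz(p,318,314,.039);print('cart',X.round(4),'in tool mm',(Rm.T@(X-s['tool_pos'])*1e3).round(1))
for u in((285,117),(438,218)): print(atz(p,*u,.039).round(4))
```

```text
t5.03 tcp [ 0.4653 -0.1142  0.0278] x [-0.081 -0.997  0.   ] z [ 0.002 -0.001 -1.   ] q [-0.35 -0.01  2.    0.    1.15  1.3 ] F [-0.9  0.8  6.6] op 0.0275
cart [ 0.4638 -0.1131  0.039 ] in tool mm [ -1.    1.5 -11.2]
[ 0.5462 -0.1074  0.039 ]
[ 0.5023 -0.165   0.039 ]
```

Request:
jog_arm(commands=[0.8,0,0,-0.024,0,0.8,0,0,-0.024,0,0.8,0,0,-0.024,0,0.8,0,0,0,0,0.8,0,0,0,0])

```text
t: 5.5
tool_pos: [0.4655, -0.1143, 0.1002]
orientation: [-2.128, 2.309, -0.005]
force: [-0.4, 0.4, -1.0]
opening: 0.0278
```

Run:
```python
from h import *
to(.4305,.0487)
shot('wrist','w3')
```

```text
t5.50 tcp [ 0.4655 -0.1143  0.1002] x [-0.081 -0.997  0.001] z [ 0.003 -0.001 -1.   ] q [-0.35 -0.11  1.95  0.    1.3   1.3 ] F [-0.4  0.4 -1. ] op 0.0278
tool shift mm [-159.6   48.1   -0.3]
```

View pics/w3.png

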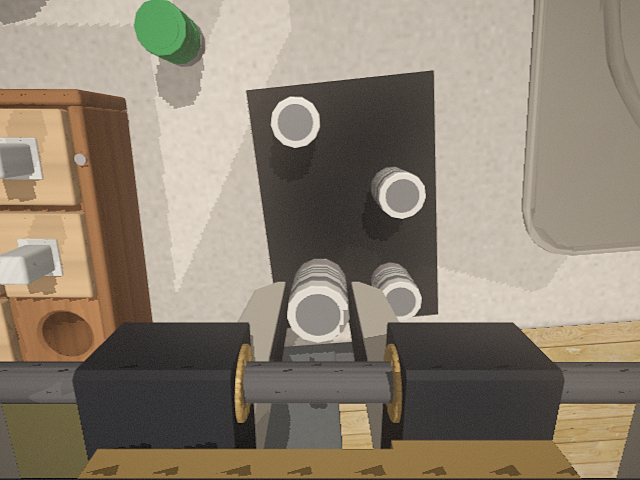

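Run:
```python
from h import *
p=shot('wrist');im=p['img']
cv2.imwrite('pics/w3c.png',cv2.resize(im[280:380,0:150],None,fx=5,fy=5,interpolation=cv2.INTER_CUBIC))
cv2.imwrite('pics/w3d.png',cv2.resize(im[240:360,240:440],None,fx=4,fy=4,interpolation=cv2.INTER_CUBIC))
print(atz(p,65,333,.046).round(4))
```

```text
[0.4311 0.0481 0.046 ]
```

View pics/w3c.png

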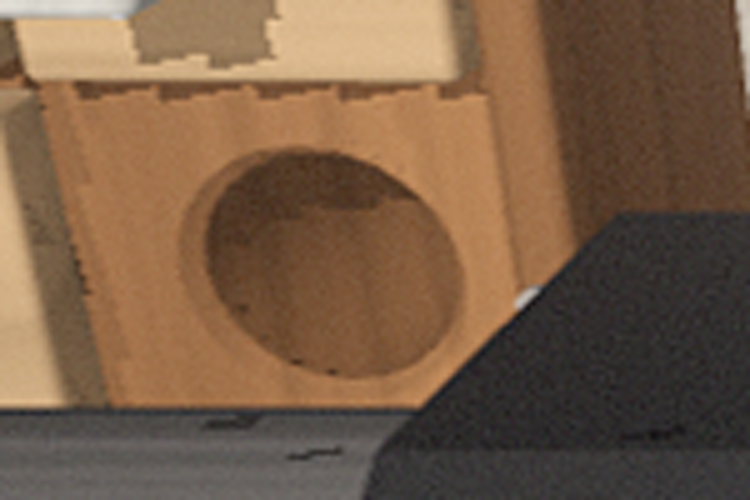

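View pics/w3d.png

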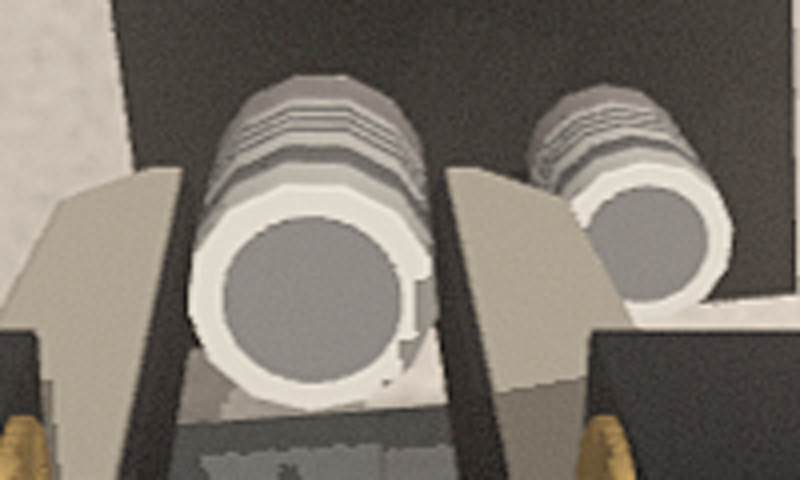

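Request:
jog_arm(commands=[0.8,-0.0318,0.0092,0,0,0.8,-0.0318,0.0092,0,0,0.8,-0.0318,0.0092,0,0,0.8,-0.0318,0.0092,0,0,0.8,-0.032,0.009,0,0,0.8,0,0,0,0,0.8,0,0,0,0,0.8,0,0,0,0])

```text
t: 6.27
tool_pos: [0.4309, 0.0482, 0.0977]
orientation: [2.129, -2.308, -0.001]
force: [-0.2, -0.6, 0.3]
opening: 0.0276
```

Run:
```python
from h import *
to(.4327,.048)
p=shot('side');cv2.imwrite('pics/s3.png',cv2.resize(p['img'][200:350,140:320],None,fx=4,fy=4,interpolation=cv2.INTER_CUBIC))
```

```text
t6.27 tcp [0.4309 0.0482 0.0977] x [-0.08  -0.997  0.001] z [-0.002 -0.    -1.   ] q [-0.01 -0.24  2.07 -0.    1.31  1.64] F [-0.2 -0.6  0.3] op 0.0276
tool shift mm [ 0.  -1.8 -0. ]
```

View pics/s3.png

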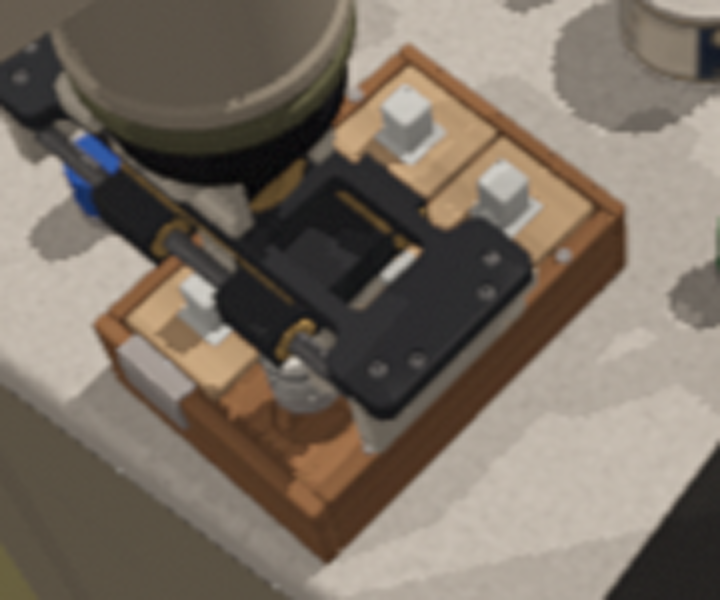

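Request:
jog_arm(commands=[0.8,0,-0.0018,0.01,0,0.8,0,0,0.008,0,0.8,0,0,0.005,0,0.8,0,0,0.005,0,0.8,0,0,0.005,0,0.8,0,0,0.004,0,0.8,0,0,0.003,0,0.8,0,0,0,0,0.8,0,0,0,0])

```text
t: 7.07
tool_pos: [0.4334, 0.0484, 0.0588]
orientation: [2.129, -2.31, -0.0]
force: [-0.3, 0.4, -1.9]
opening: 0.0273
```

Run:
```python
from h import *
st()
p=shot('side');cv2.imwrite('pics/s4.png',cv2.resize(p['img'][200:350,140:320],None,fx=4,fy=4,interpolation=cv2.INTER_CUBIC))
```

```text
t7.07 tcp [0.4334 0.0484 0.0588] x [-0.081 -0.997  0.   ] z [-0. -0. -1.] q [-0.01 -0.18  2.1  -0.    1.23  1.65] F [-0.3  0.4 -1.9] op 0.0273
```

View pics/s4.png

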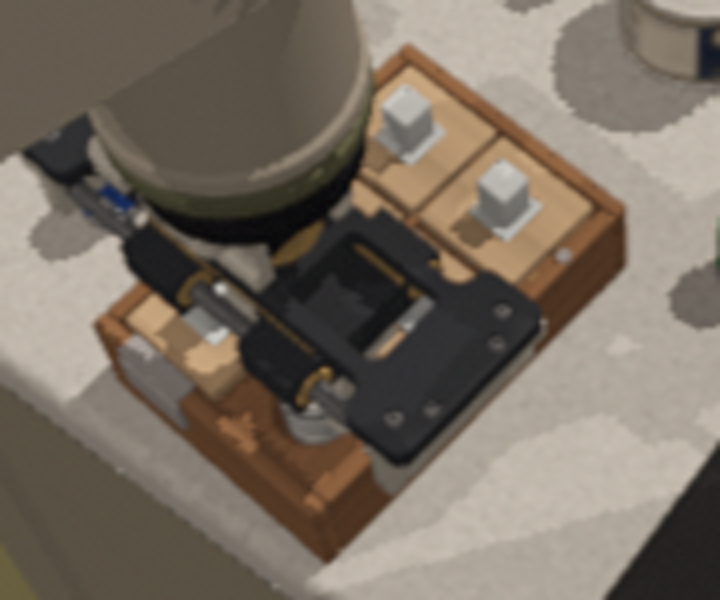

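Request:
jog_arm(commands=[0.1,0,0,0,0,0.1,0,0,0,0,0.1,0,0,0,0,0.1,0,0,0,0,0.1,0,0,-0.02,0,0.1,0,0,-0.03,0,0.1,0,0,-0.035,0,0.1,0,0,-0.035,0,0.1,0,0,0,0])

```text
t: 7.87
tool_pos: [0.4374, 0.0483, 0.1867]
orientation: [-2.124, 2.304, -0.012]
force: [0.6, -0.5, 1.0]
opening: 0.0417
```

Run:
```python
from h import *
st()
p=shot('top');cv2.imwrite('pics/t5.png',cv2.resize(p['img'][240:370,240:440],None,fx=4,fy=4,interpolation=cv2.INTER_CUBIC))
p=shot('side');cv2.imwrite('pics/s5.png',cv2.resize(p['img'][200:350,140:320],None,fx=4,fy=4,interpolation=cv2.INTER_CUBIC))
shot('wrist','w5')
```

```text
t7.87 tcp [0.4374 0.0483 0.1867] x [-0.081 -0.997 -0.001] z [ 0.011 -0.    -1.   ] q [-0.01 -0.31  1.96  0.    1.48  1.65] F [ 0.6 -0.5  1. ] op 0.0417
```

View pics/s5.png

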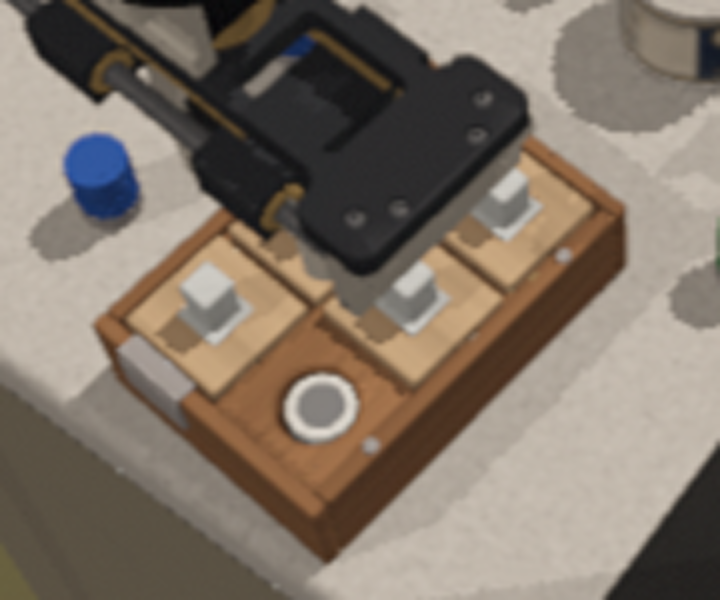

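View pics/w5.png

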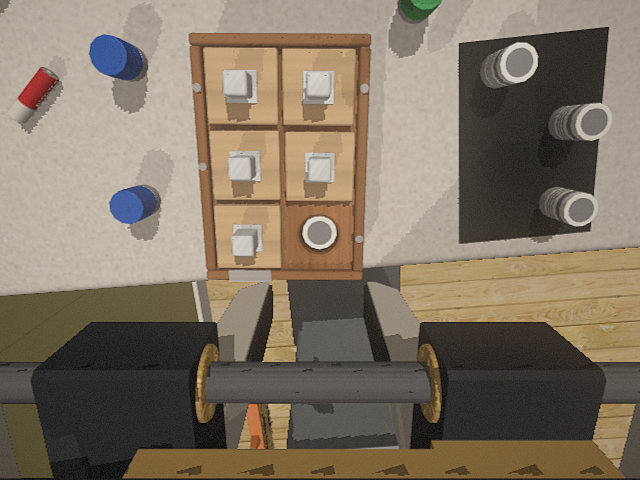

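Request:
jog_arm(commands=[0.1,0,0,0,0,0.1,0,0,0,0])

```text
t: 8.18
tool_pos: [0.4323, 0.0483, 0.1771]
orientation: [2.128, -2.308, -0.003]
force: [0.7, 0.1, 0.1]
opening: 0.0421
```

Run:
```python
from h import *
import pickle
st();p=shot('wrist','w6');pickle.dump(p,open('w6.pkl','wb'))
cv2.imwrite('pics/w6a.png',cv2.resize(p['img'][25:290,180:380],None,fx=3,fy=3,interpolation=cv2.INTER_CUBIC)[:600] if 0 else cv2.resize(p['img'][25:165,180:380],None,fx=4,fy=4,interpolation=cv2.INTER_CUBIC))
cv2.imwrite('pics/w6b.png',cv2.resize(p['img'][140:290,180:380],None,fx=4,fy=4,interpolation=cv2.INTER_CUBIC))
```

```text
t8.18 tcp [0.4323 0.0483 0.1771] x [-0.081 -0.997  0.   ] z [-0.003  0.    -1.   ] q [-0.01 -0.31  1.98  0.    1.48  1.65] F [0.7 0.1 0.1] op 0.0421
```

View pics/w6a.png

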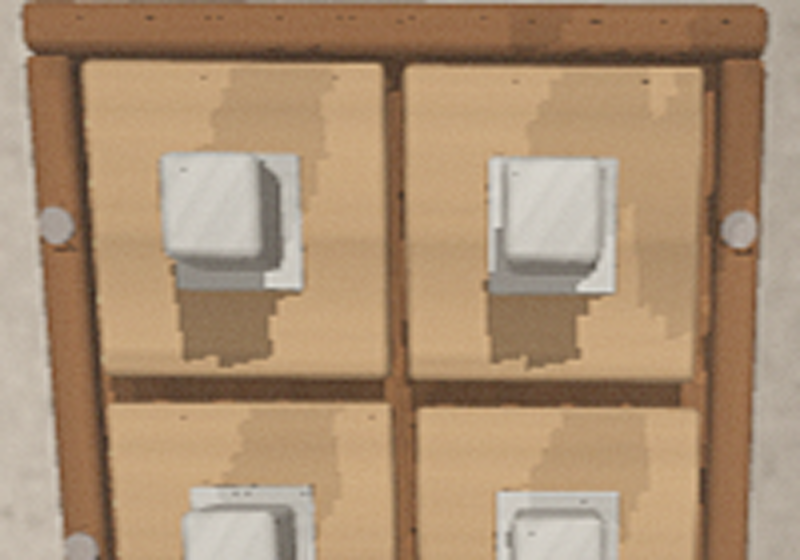

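View pics/w6b.png

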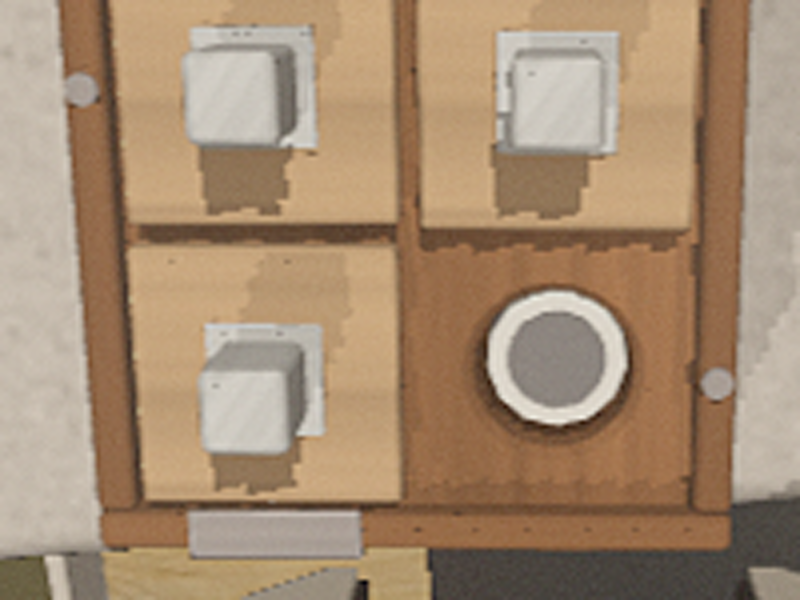

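```bash
cat >> h.py <<'E'
from scipy.optimize import least_squares
def fitbox(p,L):
    W=np.array([atz(p,*b,z)[:2] for a,b,z in L]);B=np.array([a for a,_,_ in L])/1e3
    def f(v):
        c,s=np.cos(v[2]),np.sin(v[2]);return ((B@np.array([[c,s],[-s,c]])+v[:2])-W).ravel()
    r=least_squares(f,[.49,.07,-.1]);return r.x,(r.fun.reshape(-1,2)*1e3).round(1)
CELL=dict(NL=(-55,27.5),NR=(-55,-27.5),ML=(0,27.5),MR=(0,-27.5),FL=(55,27.5),FR=(55,-27.5))
def b2w(v,b):
    c,s=np.cos(v[2]),np.sin(v[2]);return np.array(b)/1e3@np.array([[c,s],[-s,c]])+v[:2]
def w2b(v,X):
    c,s=np.cos(v[2]),np.sin(v[2]);return (np.array(X)[:2]-v[:2])@np.array([[c,-s],[s,c]])*1e3
E
python3 - <<'E'
from h import *
import pickle
p=pickle.load(open('w6.pkl','rb'))
L=[((90.5,63),(186.25,26.25),.053),((90.5,-63),(371.75,27),.053),((-90.5,63),(205.75,277),.053),((-90.5,-63),(362.75,276.75),.053),
((55,59),(194.25,81.25),.053),((55,-59),(364.75,82.25),.053),((0,59),(200.25,162.25),.053),((-55,-59),(359,235.75),.053)]
v,r=fitbox(p,L);print(v.round(4),r.tolist())
for n in CELL: print(n,b2w(v,CELL[n]).round(4))
print('cart',atz(p,319.5,229.25,.043).round(4))
for n,u in dict(FL=(232.75,76.25),FR=(318.25,77.5),ML=(237.75,164.25),MR=(319.75,165.5),NL=(241.75,242.5)).items():
    X=atz(p,*u,.078);print('knob',n,X.round(4),w2b(v,X).round(1))
E
```

```text
[ 0.4864  0.0716 -0.086 ] [[1.4, 1.4], [1.2, -0.9], [-0.9, 1.1], [-1.7, -0.3], [-0.1, -0.0], [0.1, -0.2], [-0.0, -0.3], [0.1, -0.6]]
NL [0.434  0.1037]
NR [0.4293 0.0489]
ML [0.4888 0.099 ]
MR [0.4841 0.0442]
FL [0.5436 0.0943]
FR [0.5389 0.0395]
cart [0.4316 0.0481 0.043 ]
knob FL [0.544  0.0939 0.078 ] [55.4 27.2]
knob FR [0.5389 0.0404 0.078 ] [ 54.9 -26.6]
knob ML [0.4896 0.0983 0.078 ] [ 0.9 26.9]
knob MR [0.4843 0.0438 0.078 ] [  0.3 -27.8]
knob NL [0.4354 0.1031 0.078 ] [-53.6  27. ]
```

Request:
jog_arm(commands=[0.44,0,0,0,-6.9,0.44,0,0,0,-6.9,0.44,0,0,0,-6.9,0.44,0,0,0,-6.9,0.44,0,0,0,-6.9,0.44,0,0,0,-6.9,0.44,0,0,0,-6.9,0.44,0,0,0,-6.9,0.44,0,0,0,-6.9,0.44,0,0,0,-6.9,0.44,0,0,0,-6.9,0.44,0,0,0,-6.9,0.44,0,0,0,-6.9,0.44,0,0,0,0])

```text
t: 9.4
tool_pos: [0.4328, 0.0483, 0.1777]
orientation: [3.139, -0.127, -0.003]
force: [0.0, -0.4, -0.6]
opening: 0.0264
```

```bash
cat >> h.py <<'E'
V=np.array([.4865,.0715,-.086])
def tob(bx,by,z=None):
    w=b2w(V,(bx,by));to(*w,z)
    s=robot.read_state();print('box coords tcp',w2b(V,s['tool_pos']).round(1),'z',round(s['tool_pos'][2],4))
E
python3 - <<'E'
from h import *
tob(0.3,-27.5,.1)
E
```

```text
t9.40 tcp [0.4328 0.0483 0.1777] x [ 0.997 -0.081 -0.002] z [-0.002  0.    -1.   ] q [-0.01 -0.31  1.97  0.    1.48  0.07] F [ 0.  -0.4 -0.6] op 0.0264
tool shift mm [52.   0.1 77.6]
box coords tcp [-51.6 -27.7] z 0.1777
```

Request:
jog_arm(commands=[0.44,0.026,0,0.022,0,0.44,0.026,0,0.022,0,0.44,0,0,0.022,0,0.44,0,0,0.0216,0,0.44,0,0,0,0,0.44,0,0,0,0])

```text
t: 9.9
tool_pos: [0.4834, 0.0439, 0.0896]
orientation: [3.138, -0.14, -0.007]
force: [0.1, 0.4, 0.2]
opening: 0.0262
```

Run:
```python
from h import *
tob(0.3,-27.5,.059)
shot('wrist','w7')
p=shot('side');cv2.imwrite('pics/s7.png',cv2.resize(p['img'][180:340,140:340],None,fx=4,fy=3.7,interpolation=cv2.INTER_CUBIC))
```

```text
t9.90 tcp [0.4834 0.0439 0.0896] x [ 0.996 -0.089 -0.005] z [-0.005  0.    -1.   ] q [-0.02 -0.07  1.94  0.    1.28  0.07] F [0.1 0.4 0.2] op 0.0262
tool shift mm [ 1.1 -0.3 30.6]
box coords tcp [ -0.7 -27.8] z 0.0896
```

View pics/s7.png

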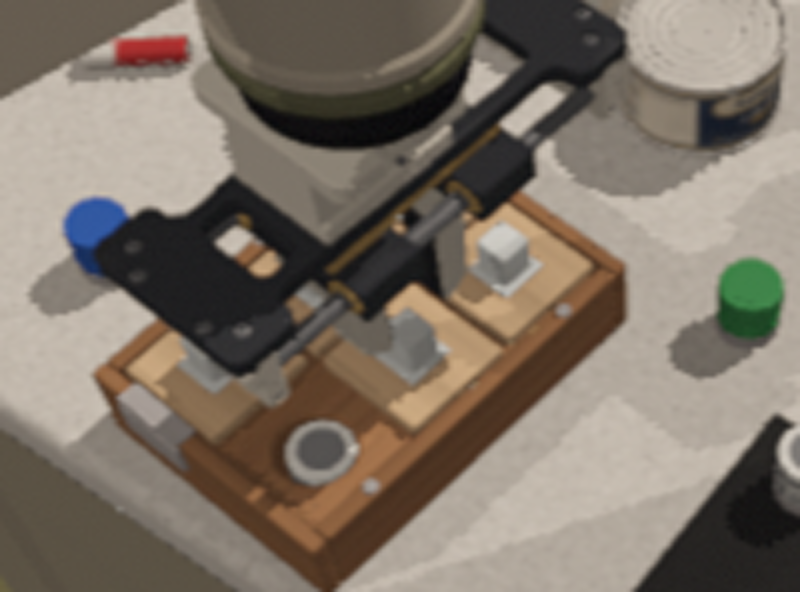

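View pics/w7.png

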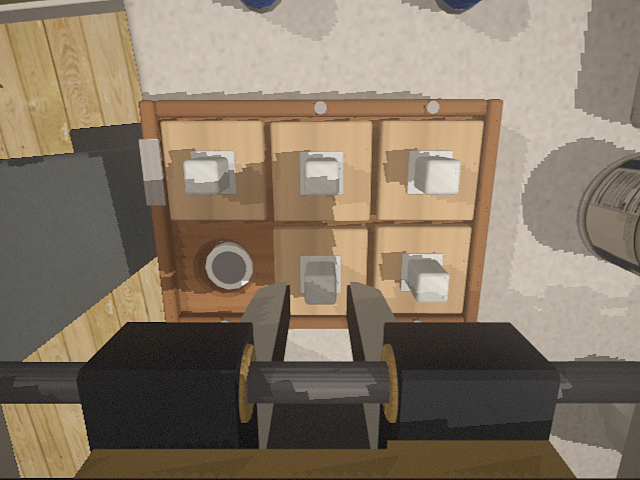

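Request:
jog_arm(commands=[0.44,0.001,0,0.015,0,0.44,0,0,0.0153,0,0.44,0,0,0,0,0.59,0,0,0,0,0.59,0,0,0,0,0.59,0,0,0,0,0.59,0,0,0,0])

```text
t: 10.58
tool_pos: [0.4871, 0.0437, 0.0623]
orientation: [-3.139, 0.136, -0.003]
force: [-0.2, -0.1, -0.7]
opening: 0.019
```

Run:
```python
from h import *
tob(-56.5,-27.5,.059)
```

```text
t10.58 tcp [0.4871 0.0437 0.0623] x [ 0.996 -0.087  0.002] z [ 0.002 -0.    -1.   ] q [-0.02 -0.04  1.96  0.    1.22  0.07] F [-0.2 -0.1 -0.7] op 0.019
tool shift mm [-59.5  -0.1   3.1]
box coords tcp [  3.  -27.6] z 0.0623
```

Request:
jog_arm(commands=[0.59,-0.006,0,0.002,0,0.59,-0.009,0,0,0,0.59,-0.009,0,0,0,0.59,-0.009,0,0,0,0.59,-0.009,0,0,0,0.59,-0.008,0,0,0,0.59,-0.005,0,0,0,0.59,-0.002,0,0,0,0.59,0,0,0,0,0.59,0,0,0,0,0.59,0,0,0,0])

```text
t: 11.5
tool_pos: [0.4295, 0.0486, 0.0589]
orientation: [3.139, -0.136, -0.0]
force: [0.0, 0.7, 0.9]
opening: 0.0191
```

Run:
```python
from h import *
tob(-56.5,-27.5,.060)
p=shot('side');cv2.imwrite('pics/s8.png',cv2.resize(p['img'][180:340,140:340],None,fx=4,fy=3.7,interpolation=cv2.INTER_CUBIC))
shot('wrist','w8')
```

```text
t11.50 tcp [0.4295 0.0486 0.0589] x [ 0.996 -0.086 -0.   ] z [-0.  0. -1.] q [-0.01 -0.19  2.11  0.    1.23  0.08] F [0.  0.7 0.9] op 0.0191
tool shift mm [-1.7 -0.2 -1.1]
box coords tcp [-54.8 -27.7] z 0.0589
```

View pics/s8.png

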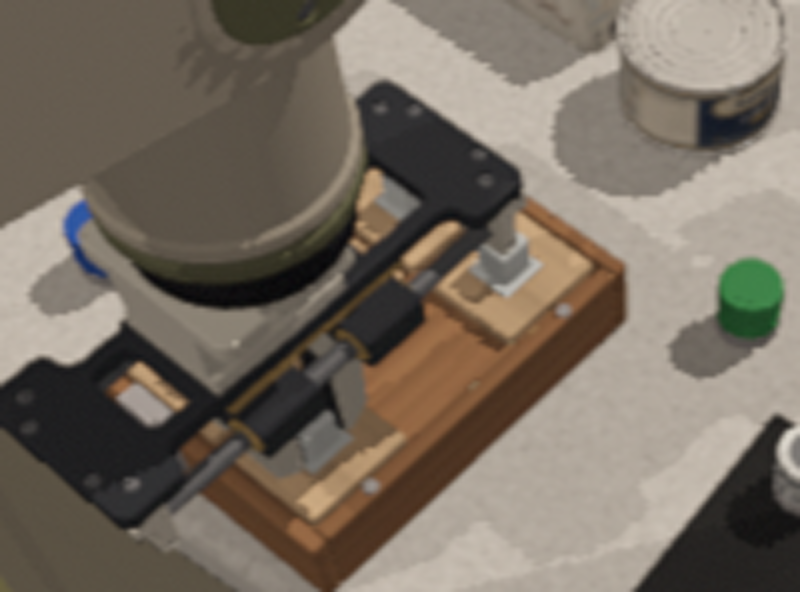

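View pics/w8.png

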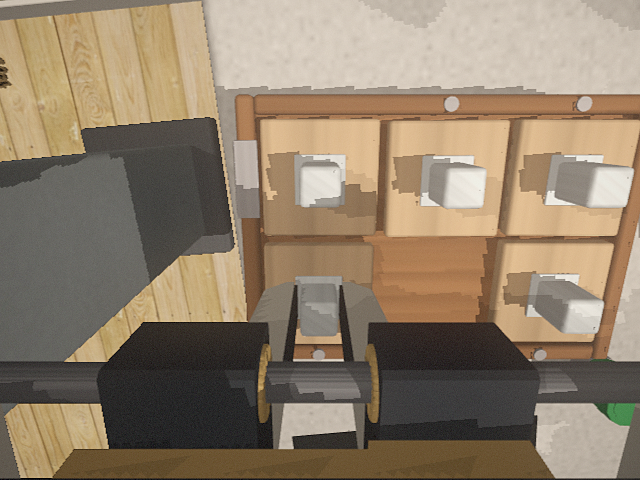

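Request:
jog_arm(commands=[0.44,0,0,0,0,0.44,0,0,0,0,0.44,0,0,0,0,0.44,0,0,-0.018,0,0.44,0,0,-0.018,0,0.44,0.027,0,0,0,0.44,0.027,0,0,0,0.44,0.027,0,0,0,0.44,0.027,0,0,0,0.44,0,0,0,0,0.44,0,0,0,0,0.44,0,0,0,0])

```text
t: 12.6
tool_pos: [0.5363, 0.0394, 0.0944]
orientation: [-3.139, 0.136, 0.002]
force: [0.1, 0.2, -0.5]
opening: 0.0259
```

Run:
```python
from h import *
tob(55,-27,.059)
shot('wrist','w9')
```

```text
t12.60 tcp [0.5363 0.0394 0.0944] x [ 0.996 -0.087 -0.002] z [-0.002  0.    -1.   ] q [-0.02  0.06  1.8   0.    1.29  0.06] F [ 0.1  0.2 -0.5] op 0.0259
tool shift mm [ 2.7 -0.7 35.4]
box coords tcp [ 52.3 -27.7] z 0.0944
```

View pics/w9.png

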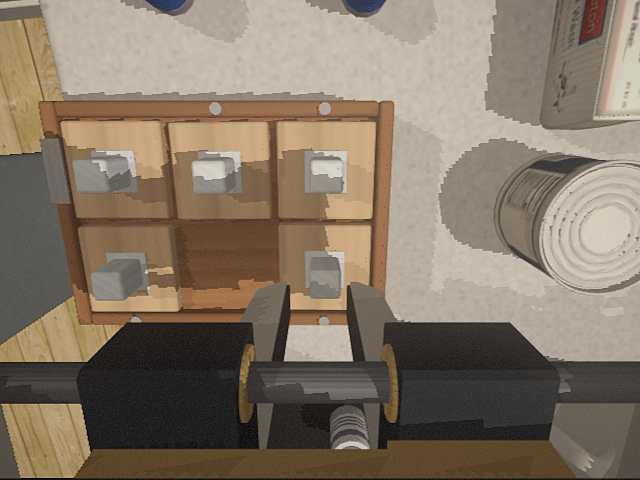

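Request:
jog_arm(commands=[0.44,0.002,-0.0005,0.017,0,0.44,0,0,0.018,0,0.44,0,0,0,0,0.59,0,0,0,0,0.59,0,0,0,0,0.59,0,0,0,0,0.59,0,0,0,0])

```text
t: 13.23
tool_pos: [0.5398, 0.0397, 0.0613]
orientation: [-3.139, 0.136, -0.003]
force: [0.6, -0.6, 0.0]
opening: 0.0193
```

Run:
```python
from h import *
tob(-1.5,-27.5,.060)
```

```text
t13.23 tcp [0.5398 0.0397 0.0613] x [ 0.996 -0.086  0.002] z [ 0.002 -0.    -1.   ] q [-0.02  0.11  1.81 -0.    1.22  0.07] F [ 0.6 -0.6  0. ] op 0.0193
tool shift mm [-57.4   0.4   1.2]
box coords tcp [ 55.9 -27.1] z 0.0613
```

Request:
jog_arm(commands=[0.59,-0.006,0,0.001,0,0.59,-0.009,0,0,0,0.59,-0.009,0,0,0,0.59,-0.009,0,0,0,0.59,-0.009,0,0,0,0.59,-0.008,0,0,0,0.59,-0.005,0,0,0,0.59,-0.002,0,0,0,0.59,0,0,0,0,0.59,0,0,0,0,0.59,0,0,0,0])

```text
t: 14.15
tool_pos: [0.4824, 0.0446, 0.0589]
orientation: [-3.139, 0.136, 0.0]
force: [-0.1, 0.4, -0.4]
opening: 0.0193
```

Run:
```python
from h import *
tob(-1.5,-27.5,.060)
```

```text
t14.15 tcp [0.4824 0.0446 0.0589] x [ 0.996 -0.086 -0.   ] z [-0.  0. -1.] q [-0.01 -0.04  1.97  0.    1.22  0.07] F [-0.1  0.4 -0.4] op 0.0193
tool shift mm [ 0.3  0.3 -1.1]
box coords tcp [ -1.8 -27.2] z 0.0589
```

Request:
jog_arm(commands=[0.44,0,0,0,0,0.44,0,0,0,0,0.1,0,0,-0.02,0,0.1,0,0,-0.03,0,0.1,0,0,0,0,0.1,0,0,0,0])

```text
t: 14.65
tool_pos: [0.4841, 0.0445, 0.1109]
orientation: [-3.139, 0.136, -0.007]
force: [0.2, 0.1, -0.7]
opening: 0.0414
```

```bash
cat >> h.py <<'E'
def carts(p,name=None):
    # white rings on the dark pad area in top view -> top-ring centres
    f=4;x0,y0=350,235
    c=cv2.resize(p['img'][y0:370,x0:465],None,fx=f,fy=f,interpolation=cv2.INTER_CUBIC)
    g=cv2.cvtColor(c,cv2.COLOR_BGR2GRAY)
    if name: cv2.imwrite(f'pics/{name}.png',c)
    r=cv2.HoughCircles(g,cv2.HOUGH_GRADIENT,1,60,param1=150,param2=18,minRadius=24,maxRadius=38)
    out=[]
    for u,v,rad in (r[0] if r is not None else []):
        X=atz(p,x0+(u-1.5)/f,y0+(v-1.5)/f,.039);out.append(X);print('cart',X.round(4),'px',round(u),round(v),'r',rad)
E
python3 - <<'E'
from h import *
st();p=shot('top');carts(p,'c10')
E
```

```text
t14.65 tcp [0.4841 0.0445 0.1109] x [ 0.996 -0.087  0.004] z [ 0.004 -0.    -1.   ] q [-0.01 -0.11  1.93  0.    1.32  0.07] F [ 0.2  0.1 -0.7] op 0.0414
cart [ 0.5019 -0.1649  0.039 ] px 274 248 r 30.1
cart [ 0.4342 -0.1608  0.039 ] px 270 394 r 31.8
cart [ 0.5487 -0.1053  0.039 ] px 144 150 r 30.7
```

View pics/c10.png

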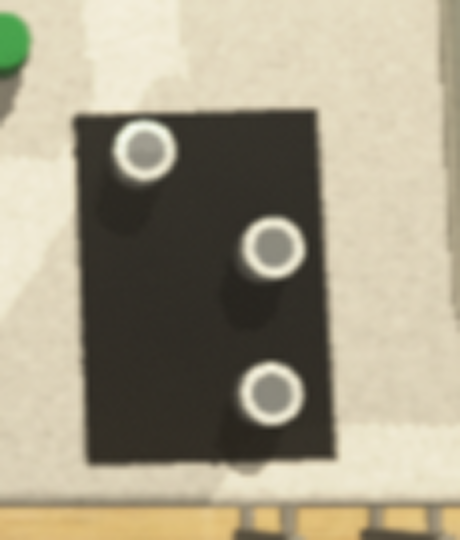

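Request:
jog_arm(commands=[0.1,0.0152,0.029,0,0,0.0,0.0152,0.029,0,0,0.0,0.0152,0.029,0,0,0.0,0.0152,0.029,0,0,0.0,0.0152,0.029,0,0,0.0,0,0,0.03,0,0.0,0,0,0,0,0.0,0,0,0,0,0.0,0,0,0,0])

```text
t: 15.45
tool_pos: [0.5445, -0.1057, 0.0782]
orientation: [-3.138, 0.135, 0.004]
force: [0.5, 0.5, 0.9]
opening: 0.0464
```

Run:
```python
from h import *
to(.547,-.1065,.027);p=shot('wrist','w11')
```

```text
t15.45 tcp [ 0.5445 -0.1057  0.0782] x [ 0.996 -0.086 -0.002] z [-0.002  0.001 -1.   ] q [-0.28  0.12  1.76  0.    1.26 -0.2 ] F [0.5 0.5 0.9] op 0.0464
tool shift mm [ 2.7  0.6 51.2]
```

View pics/w11.png

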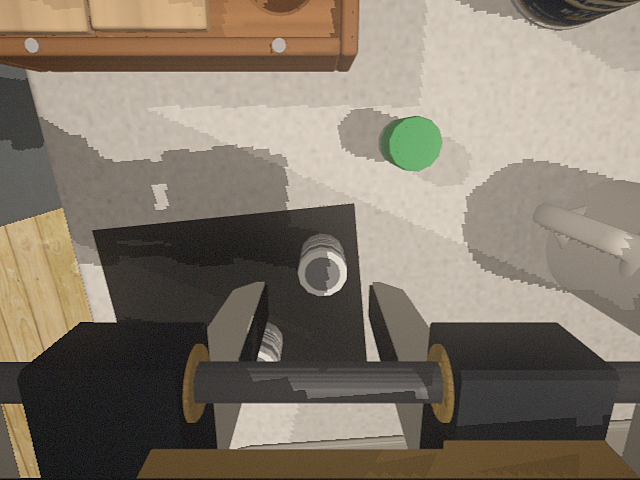

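Run:
```python
from h import *
s,Rm=st();p=shot('wrist');X=atz(p,323,271,.039);print(X,(Rm.T@(X-s['tool_pos'])*1e3).round(1))
```

```text
t15.50 tcp [ 0.5453 -0.1057  0.0792] x [ 0.996 -0.086 -0.   ] z [-0.  0. -1.] q [-0.28  0.12  1.76  0.    1.26 -0.2 ] F [-0.1  0.7  0.6] op 0.0464
[ 0.54766563 -0.105232    0.039     ] [ 2.4 -0.7 40.2]
```

Well aligned; descend and grip.

Request:
jog_arm(commands=[0.0,0.002,0,0.026,0,0.0,0,0,0.026,0,0.0,0,0,0,0,0.8,0,0,0,0,0.8,0,0,0,0,0.8,0,0,0,0,0.8,0,0,0,0,0.8,0,0,0,0,0.8,0,0,0,0])

```text
t: 16.3
tool_pos: [0.5489, -0.107, 0.029]
orientation: [3.138, -0.136, 0.005]
force: [-0.4, 0.9, 7.5]
opening: 0.0277
```

Run:
```python
from h import *
s,Rm=st();p=shot('wrist');cv2.imwrite('pics/w12.png',cv2.resize(p['img'][240:360,220:420],None,fx=4,fy=4,interpolation=cv2.INTER_CUBIC))
```

```text
t16.30 tcp [ 0.5489 -0.107   0.029 ] x [ 0.996 -0.086  0.003] z [ 0.003 -0.001 -1.   ] q [-0.28  0.19  1.78  0.    1.16 -0.2 ] F [-0.4  0.9  7.5] op 0.0277
```

View pics/w12.png

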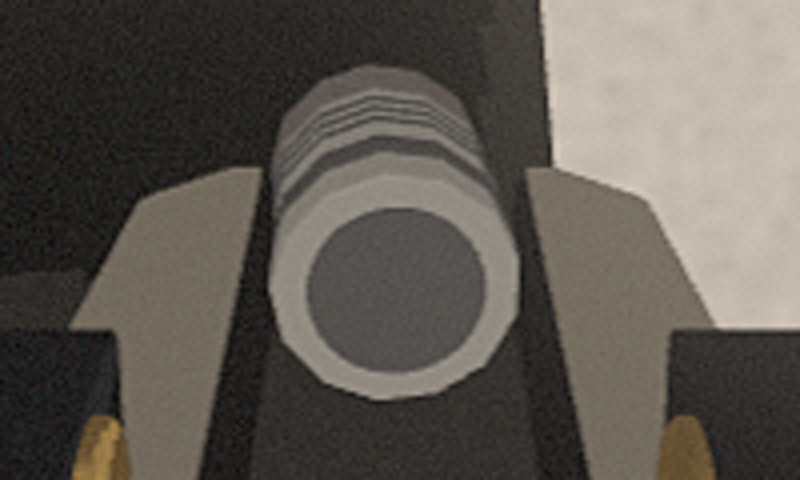

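Request:
jog_arm(commands=[0.8,0,0,-0.026,0,0.8,0,0,-0.026,0,0.8,0,0,-0.026,0,0.8,0,0,0,0,0.8,0,0,0,0])

```text
t: 16.77
tool_pos: [0.5493, -0.1072, 0.1076]
orientation: [3.137, -0.136, 0.008]
force: [0.4, 0.2, -1.5]
opening: 0.0275
```

Run:
```python
from h import *
s,Rm=st();p=shot('wrist','w13')
X=atz(p,319,311.75,s['tool_pos'][2]+.010);print('held',(Rm.T@(X-s['tool_pos'])*1e3).round(1))
tob(55,-27.5)
```

```text
t16.77 tcp [ 0.5493 -0.1072  0.1076] x [ 0.996 -0.087  0.005] z [ 0.005 -0.001 -1.   ] q [-0.28  0.1   1.73 -0.    1.31 -0.2 ] F [ 0.4  0.2 -1.5] op 0.0275
held [  0.   -0.4 -10. ]
t16.82 tcp [ 0.5479 -0.1068  0.1056] x [ 0.996 -0.087  0.002] z [ 0.002 -0.    -1.   ] q [-0.28  0.1   1.73 -0.    1.31 -0.2 ] F [-0.2 -0.4 -0.6] op 0.0273
tool shift mm [-2.160e+01 -1.449e+02 -1.000e-01]
box coords tcp [  76.5 -172.4] z 0.1056
```

View pics/w13.png

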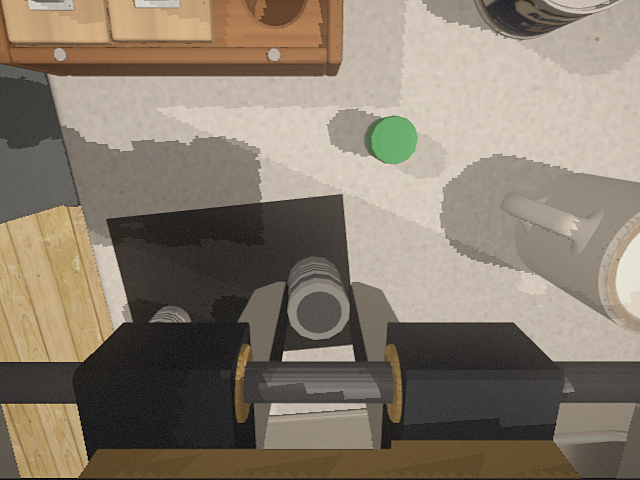

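Request:
jog_arm(commands=[0.8,-0.0072,-0.032,0,0,0.8,-0.0072,-0.032,0,0,0.8,-0.0072,-0.032,0,0,0.8,0,0,0,0,0.8,0,0,0,0,0.8,0,0,0,0])

```text
t: 17.32
tool_pos: [0.5335, -0.0092, 0.1037]
orientation: [3.138, -0.135, -0.003]
force: [0.0, 0.3, -0.9]
opening: 0.0274
```

Run:
```python
from h import *
import pickle
p=shot('wrist');pickle.dump(p,open('w14.pkl','wb'));cv2.imwrite('pics/w14.png',p['img'])
tob(55,-27.5)
for n in('FR',): print(proj(p,[*b2w(V,CELL[n]),.046]))
```

```text
t17.37 tcp [ 0.5337 -0.0097  0.104 ] x [ 0.996 -0.087 -0.001] z [-0.001 -0.    -1.   ] q [-0.11  0.04  1.8  -0.    1.31 -0.03] F [ 0.3  0.2 -0.8] op 0.0277
tool shift mm [  0.9 -49.4  -0. ]
box coords tcp [ 54.  -76.9] z 0.104
[321.14440875 180.72118348]
```

View pics/w14.png

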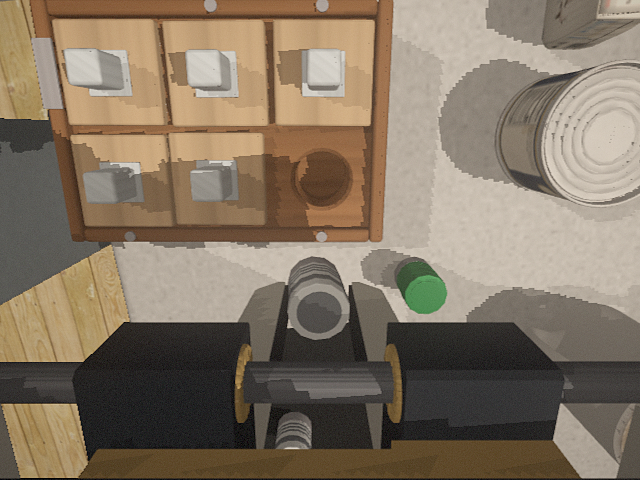

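Run:
```python
import pickle,cv2
p=pickle.load(open('w14.pkl','rb'));c=cv2.resize(p['img'][120:240,250:400],None,fx=5,fy=5,interpolation=cv2.INTER_CUBIC);cv2.imwrite('pics/w14c.png',c)
```

```text
(no output)
```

View pics/w14c.png

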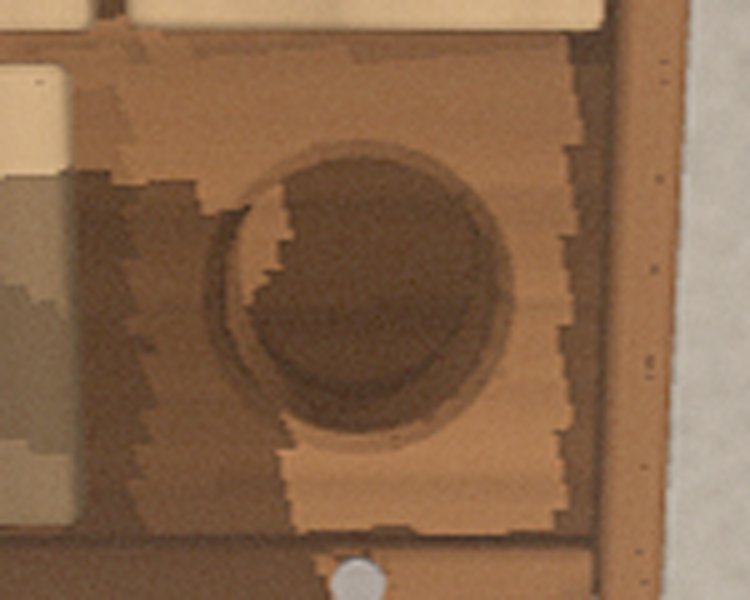

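Run:
```python
from h import *
import pickle
p=pickle.load(open('w14.pkl','rb'));X=atz(p,322,179.2,.046);print(X,w2b(V,X)); to(X[0],X[1])
```

```text
[0.53949249 0.04019547 0.046     ] [ 55.4855209 -26.6370988]
t17.37 tcp [ 0.5337 -0.0097  0.104 ] x [ 0.996 -0.087 -0.001] z [-0.001 -0.    -1.   ] q [-0.11  0.04  1.8  -0.    1.31 -0.03] F [ 0.3  0.2 -0.8] op 0.0277
tool shift mm [  1.4 -50.2  -0. ]
```

Request:
jog_arm(commands=[0.8,0.0007,-0.025,0,0,0.8,0.0007,-0.0248,0,0,0.8,0,0,0,0,0.8,0,0,0,0,0.8,0,0,0,0,0.8,0,0,0,0])

```text
t: 17.87
tool_pos: [0.5399, 0.0391, 0.1047]
orientation: [3.138, -0.138, -0.001]
force: [0.4, -0.8, -0.2]
opening: 0.0275
```

Run:
```python
from h import *
to(.5395,.0398,.058)
```

```text
t17.87 tcp [0.5399 0.0391 0.1047] x [ 0.996 -0.088 -0.   ] z [-0. -0. -1.] q [-0.02  0.06  1.78 -0.    1.31  0.07] F [ 0.4 -0.8 -0.2] op 0.0275
tool shift mm [-0.4 -0.7 46.7]
```

Request:
jog_arm(commands=[0.8,0,-0.0006,0.015,0,0.8,0,0,0.009,0,0.8,0,0,0.005,0,0.8,0,0,0.005,0,0.8,0,0,0.005,0,0.8,0,0,0.004,0,0.8,0,0,0.003,0,0.8,0,0,0,0,0.8,0,0,0,0])

```text
t: 18.62
tool_pos: [0.54, 0.0409, 0.0588]
orientation: [3.139, -0.136, -0.0]
force: [0.9, -0.8, -0.6]
opening: 0.0277
```

Run:
```python
from h import *
to(.5395,.0398,.058)
shot('wrist','w15')
```

```text
t18.62 tcp [0.54   0.0409 0.0588] x [ 0.996 -0.086 -0.   ] z [-0. -0. -1.] q [-0.02  0.11  1.81 -0.    1.22  0.07] F [ 0.9 -0.8 -0.6] op 0.0277
tool shift mm [-0.4  1.2  0.8]
```

View pics/w15.png

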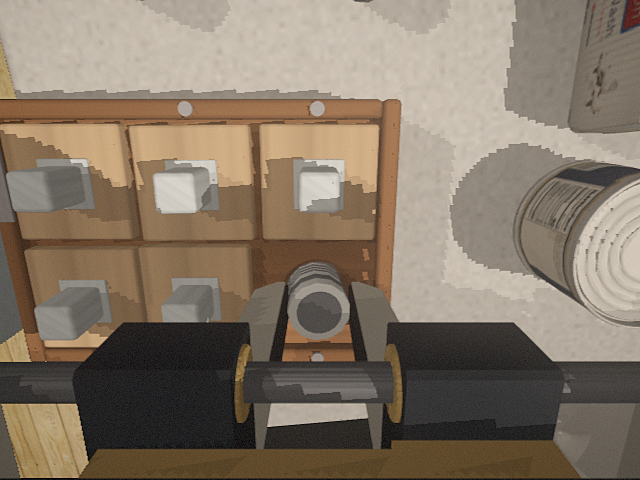

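Request:
jog_arm(commands=[0.8,0,0.001,0,0,0.8,0,0,0,0,0.1,0,0,0,0,0.1,0,0,0,0,0.1,0,0,0,0,0.1,0,0,0,0,0.1,0,0,-0.02,0,0.44,0,0,-0.02,0,0.44,0,-0.02,0,0,0.44,0,-0.035,0,0,0.44,0,0,0,0,0.44,0,0,0,0,0.44,0,0,0,0])

```text
t: 19.75
tool_pos: [0.5444, 0.0947, 0.0987]
orientation: [3.138, -0.134, -0.001]
force: [0.3, 0.9, -0.8]
opening: 0.0257
```

Run:
```python
from h import *
tob(55,27.5,.059)
shot('wrist','w16')
p=shot('side');cv2.imwrite('pics/s16.png',cv2.resize(p['img'][180:340,140:340],None,fx=4,fy=3.7,interpolation=cv2.INTER_CUBIC))
```

```text
t19.75 tcp [0.5444 0.0947 0.0987] x [ 0.996 -0.086 -0.   ] z [-0. -0. -1.] q [ 0.08  0.09  1.75 -0.    1.3   0.17] F [ 0.3  0.9 -0.8] op 0.0257
tool shift mm [-0.7  0.6 39.7]
box coords tcp [55.7 28.1] z 0.0987
```

View pics/w16.png

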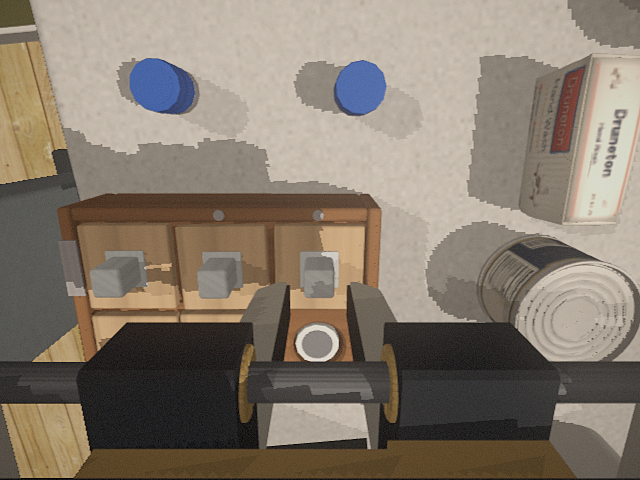

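View pics/s16.png

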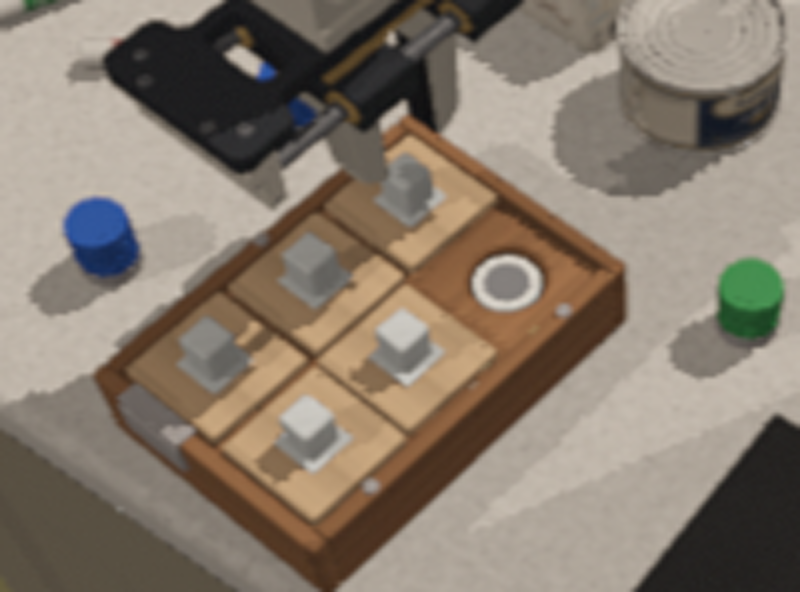

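Request:
jog_arm(commands=[0.44,0,0,0,6.9,0.44,0,0,0,6.9,0.44,0,0,0,6.9,0.44,0,0,0,6.9,0.44,0,0,0,6.9,0.44,0,0,0,6.9,0.44,0,0,0,6.9,0.44,0,0,0,6.9,0.44,0,0,0,6.9,0.44,0,0,0,6.9,0.44,0,0,0,6.9,0.44,0,0,0,6.9,0.44,0,0,0,6.9,0.44,0,0,0,0,0.44,0,0,0,0])

```text
t: 21.1
tool_pos: [0.5446, 0.094, 0.0988]
orientation: [2.132, -2.307, -0.0]
force: [-0.1, 0.7, -0.4]
opening: 0.0261
```

Run:
```python
from h import *
tob(55,27.5,.059)
shot('wrist','w17')
```

```text
t21.10 tcp [0.5446 0.094  0.0988] x [-0.079 -0.997  0.   ] z [-0. -0. -1.] q [ 0.08  0.09  1.75 -0.    1.3   1.73] F [-0.1  0.7 -0.4] op 0.0261
tool shift mm [-0.1  0.9 39.8]
box coords tcp [55.9 27.4] z 0.0988
```

View pics/w17.png

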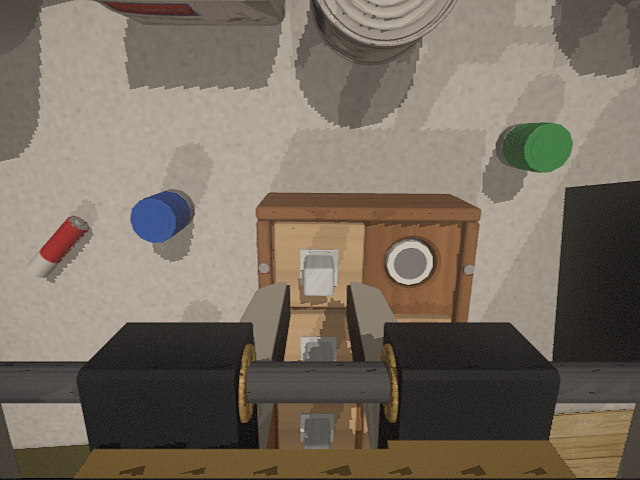

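Request:
jog_arm(commands=[0.44,0,0.0007,0.018,-0.4,0.44,0,0,0.021,0,0.44,0,0,0,0,0.59,0,0,0,0,0.59,0,0,0,0,0.59,0,0,0,0,0.59,0,0,0,0])

```text
t: 21.73
tool_pos: [0.545, 0.0949, 0.0614]
orientation: [-2.137, 2.301, -0.002]
force: [-0.1, 0.1, -0.1]
opening: 0.0193
```

Run:
```python
from h import *
tob(55,-29,.060)
```

```text
t21.73 tcp [0.545  0.0949 0.0614] x [-0.074 -0.997 -0.   ] z [ 0.002  0.    -1.   ] q [ 0.08  0.14  1.78 -0.    1.22  1.72] F [-0.1  0.1 -0.1] op 0.0193
tool shift mm [57.3  1.9  1.4]
box coords tcp [56.2 28.3] z 0.0614
```

Request:
jog_arm(commands=[0.59,0.006,0.0005,0.001,0.6,0.59,0.009,0,0,0,0.59,0.009,0,0,0,0.59,0.009,0,0,0,0.59,0.009,0,0,0,0.59,0.008,0,0,0,0.59,0.005,0,0,0,0.59,0.0023,0,0,0,0.59,0,0,0,0,0.59,0,0,0,0,0.59,0,0,0,0])

```text
t: 22.65
tool_pos: [0.5385, 0.0379, 0.0588]
orientation: [2.125, -2.313, -0.0]
force: [-0.2, 0.1, -0.2]
opening: 0.0191
```

Run:
```python
from h import *
tob(55,-29,.060)
shot('wrist','w18')
```

```text
t22.65 tcp [0.5385 0.0379 0.0588] x [-0.085 -0.996  0.   ] z [-0. -0. -1.] q [-0.02  0.11  1.82 -0.    1.22  1.63] F [-0.2  0.1 -0.2] op 0.0191
tool shift mm [-0.  -0.3 -1.2]
box coords tcp [ 54.7 -29. ] z 0.0588
```

View pics/w18.png

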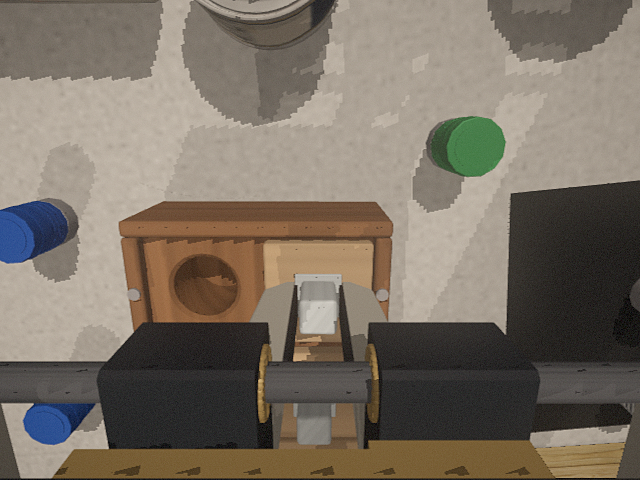

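Request:
jog_arm(commands=[0.44,0,0,0,0,0.44,0,0,0,0,0.1,0,0,-0.02,0,0.0,0,0,-0.03,0,0.0,0,0,0,0,0.0,0,0,0,0])

```text
t: 23.2
tool_pos: [0.5405, 0.0379, 0.1112]
orientation: [-2.123, 2.311, -0.005]
force: [-0.0, -0.0, -0.8]
opening: 0.0447
```

Run:
```python
from h import *
p=shot('top','t19');carts(p,'c19');to(.5005,-.1655)
p=shot('wrist');print(atz(p,207,284,.046))
```

```text
cart [ 0.4337 -0.1612  0.039 ] px 272 394 r 31.0
cart [ 0.5024 -0.1649  0.039 ] px 274 246 r 30.9
t23.25 tcp [0.5393 0.0379 0.1096] x [-0.085 -0.996 -0.   ] z [ 0.002 -0.    -1.   ] q [-0.02  0.05  1.78  0.    1.31  1.63] F [0.  0.2 0. ] op 0.0461
tool shift mm [ 2.059e+02  2.150e+01 -1.000e-01]
[0.5274336  0.11010955 0.046     ]
```

View pics/c19.png

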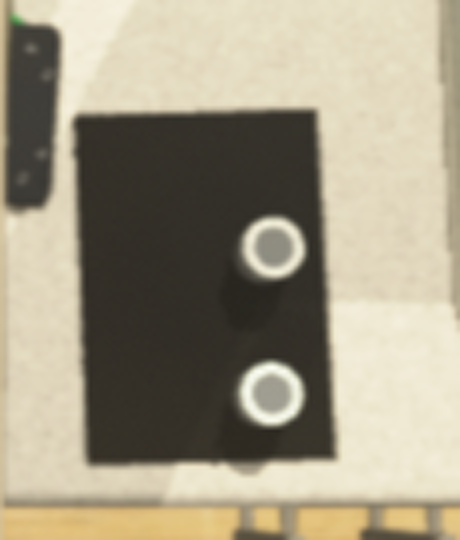

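Request:
jog_arm(commands=[0.0,0.0343,0.0036,0,0,0.0,0.0343,0.0036,0,0,0.0,0.0343,0.0036,0,0,0.0,0.0343,0.0036,0,0,0.0,0.0343,0.0036,0,0,0.0,0.0343,0.0036,0,0,0.0,0,0,0.03,0,0.0,0,0,0,0,0.0,0,0,0,0,0.0,0,0,0,0])

```text
t: 24.13
tool_pos: [0.4991, -0.1645, 0.0784]
orientation: [2.126, -2.312, -0.003]
force: [0.8, 0.1, 0.3]
opening: 0.0464
```

Run:
```python
from h import *
to(.5005,-.1655,.028);shot('wrist','w20')
```

```text
t24.13 tcp [ 0.4991 -0.1645  0.0784] x [-0.084 -0.996 -0.001] z [-0.002  0.001 -1.   ] q [-0.42  0.05  1.84  0.    1.26  1.24] F [0.8 0.1 0.3] op 0.0464
tool shift mm [ 1.  -1.6 50.4]
```

View pics/w20.png

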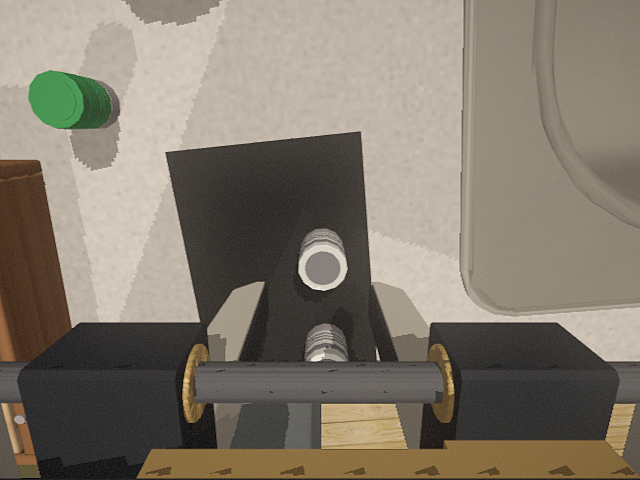

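Request:
jog_arm(commands=[0.0,0.0015,-0.0018,0.026,0,0.0,0,0,0.0245,0,0.0,0,0,0,0,0.8,0,0,0,0,0.8,0,0,0,0,0.8,0,0,0,0,0.8,0,0,0,0,0.8,0,0,0,0,0.8,0,0,0,0])

```text
t: 24.93
tool_pos: [0.5029, -0.1675, 0.0304]
orientation: [-2.124, 2.312, -0.004]
force: [-0.1, 2.1, 7.1]
opening: 0.0271
```

Run:
```python
from h import *
s,Rm=st();p=shot('wrist');cv2.imwrite('pics/w21.png',cv2.resize(p['img'][240:360,220:420],None,fx=4,fy=4,interpolation=cv2.INTER_CUBIC))
```

```text
t24.93 tcp [ 0.5029 -0.1675  0.0304] x [-0.085 -0.996  0.001] z [ 0.003 -0.001 -1.   ] q [-0.42  0.12  1.86  0.    1.16  1.24] F [-0.1  2.1  7.1] op 0.0271
```

View pics/w21.png

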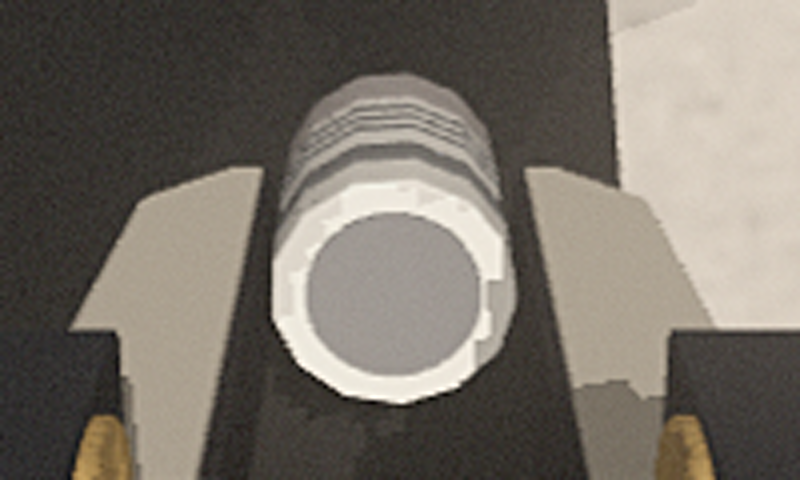

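Request:
jog_arm(commands=[0.8,0,0,-0.026,0,0.8,0,0,-0.034,0,0.8,0,0,-0.034,0,0.8,0,0,0,0,0.8,0,0,0,0])

```text
t: 25.4
tool_pos: [0.5036, -0.1681, 0.126]
orientation: [-2.123, 2.312, -0.009]
force: [0.3, -0.2, -1.3]
opening: 0.0274
```

Run:
```python
from h import *
p=shot('wrist');s,Rm=st();X=atz(p,318.5,312.75,s['tool_pos'][2]+.0086);print('held',(Rm.T@(X-s['tool_pos'])*1e3).round(1))
print('FL',b2w(V,(55.4,27.5)));tob(55.4,27.5);tob(20,-10)
```

```text
t25.45 tcp [ 0.5021 -0.1675  0.1237] x [-0.085 -0.996  0.001] z [ 0.002 -0.001 -1.   ] q [-0.42  0.    1.8  -0.    1.34  1.24] F [ 0.1  0.9 -0.2] op 0.0272
held [-0.2  1.8 -8.6]
FL [0.54405734 0.09413984]
t25.45 tcp [ 0.5021 -0.1675  0.1237] x [-0.085 -0.996  0.001] z [ 0.002 -0.001 -1.   ] q [-0.42  0.    1.8  -0.    1.34  1.24] F [ 0.1  0.9 -0.2] op 0.0272
tool shift mm [-2.642e+02 -1.960e+01 -2.000e-01]
box coords tcp [  36.1 -236.8] z 0.1237
t25.45 tcp [ 0.5021 -0.1675  0.1237] x [-0.085 -0.996  0.001] z [ 0.002 -0.001 -1.   ] q [-0.42  0.    1.8  -0.    1.34  1.24] F [ 0.1  0.9 -0.2] op 0.0272
tool shift mm [-2.268e+02  1.590e+01 -2.000e-01]
box coords tcp [  36.1 -236.8] z 0.1237
```

Request:
jog_arm(commands=[0.8,-0.033,0.0038,0,0,0.8,-0.033,0.0038,0,0,0.8,-0.033,0.0038,0,0,0.8,-0.033,0.0038,0,0,0.8,-0.033,0.0038,0,0,0.8,-0.033,0.0038,0,0,0.8,-0.033,0.0038,0,0,0.8,-0.033,0.0038,0,0,0.8,0,0,0,0,0.8,0,0,0,0,0.8,0,0,0,0])

```text
t: 26.37
tool_pos: [0.4925, 0.0982, 0.121]
orientation: [2.125, -2.311, -0.002]
force: [0.3, 0.0, -1.0]
opening: 0.027
```

Run:
```python
from h import *
import pickle
p=shot('wrist','w22');pickle.dump(p,open('w22.pkl','wb'));tob(55.4,27.5)
print(proj(p,[*b2w(V,CELL['FL']),.046]))
cv2.imwrite('pics/w22c.png',cv2.resize(p['img'][90:270,220:420],None,fx=3.3,fy=3.3,interpolation=cv2.INTER_CUBIC))
```

```text
t26.42 tcp [0.4928 0.0977 0.1213] x [-0.085 -0.996  0.001] z [-0.002 -0.001 -1.   ] q [ 0.09 -0.06  1.87 -0.    1.34  1.75] F [ 0.5 -0.2 -1.5] op 0.0271
tool shift mm [ -0.8 -51.4  -0.1]
box coords tcp [ 4.  26.6] z 0.1213
[318.9884553  170.61584455]
```

View pics/w22.png

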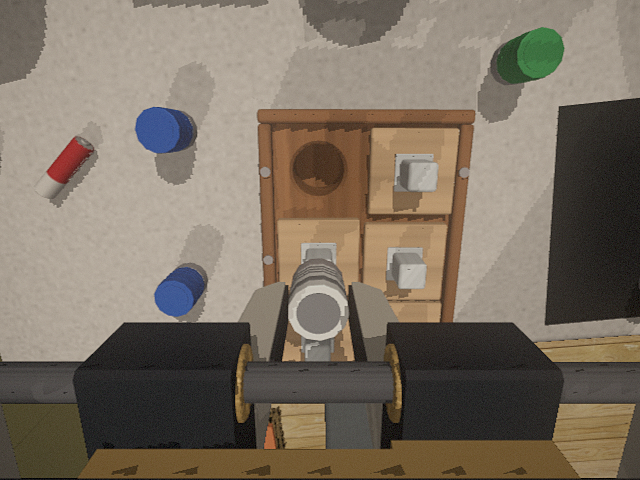

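View pics/w22c.png

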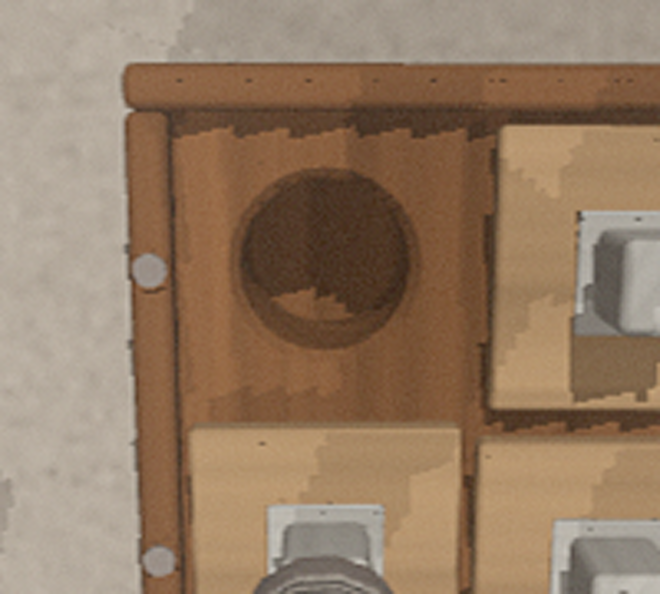

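Run:
```python
from h import *
import pickle
p=pickle.load(open('w22.pkl','rb'));X=atz(p,317.9,168.2,.046);print(X,w2b(V,X));to(X[0],X[1])
```

```text
[0.54516462 0.09471249 0.046     ] [56.45400139 28.16564128]
t26.42 tcp [0.4928 0.0977 0.1213] x [-0.085 -0.996  0.001] z [-0.002 -0.001 -1.   ] q [ 0.09 -0.06  1.87 -0.    1.34  1.75] F [ 0.5 -0.2 -1.5] op 0.0271
tool shift mm [ -1.5 -52.5  -0.1]
```

Request:
jog_arm(commands=[0.8,-0.0005,-0.027,0,0,0.8,-0.0005,-0.0265,0,0,0.8,0,0,0.01,0,0.8,0,0,0,0,0.8,0,0,0,0,0.8,0,0,0,0])

```text
t: 26.92
tool_pos: [0.5459, 0.0943, 0.112]
orientation: [2.123, -2.314, -0.002]
force: [0.2, 0.3, -0.6]
opening: 0.0274
```

Run:
```python
from h import *
to(.5462,.0943,.058)
```

```text
t26.92 tcp [0.5459 0.0943 0.112 ] x [-0.086 -0.996  0.   ] z [-0.002 -0.    -1.   ] q [0.08 0.08 1.74 0.   1.32 1.74] F [ 0.2  0.3 -0.6] op 0.0274
tool shift mm [-0.  -0.4 54. ]
```

Request:
jog_arm(commands=[0.8,0,0,0.016,0,0.8,0,0,0.012,0,0.8,0,0,0.006,0,0.8,0,0,0.005,0,0.8,0,0,0.005,0,0.8,0,0,0.005,0,0.8,0,0,0.003,0,0.8,0,0,0.001,0,0.8,0,0,0,0])

```text
t: 27.67
tool_pos: [0.5467, 0.095, 0.0592]
orientation: [2.125, -2.313, -0.0]
force: [-0.4, 0.1, -1.0]
opening: 0.0271
```

Run:
```python
from h import *
to(.5462,.0943,.058);shot('wrist','w23')
p=shot('side');cv2.imwrite('pics/s23.png',cv2.resize(p['img'][180:340,140:340],None,fx=4,fy=3.7,interpolation=cv2.INTER_CUBIC))
```

```text
t27.67 tcp [0.5467 0.095  0.0592] x [-0.085 -0.996  0.   ] z [-0. -0. -1.] q [0.08 0.15 1.77 0.   1.22 1.74] F [-0.4  0.1 -1. ] op 0.0271
tool shift mm [0.8 0.5 1.2]
```

View pics/s23.png

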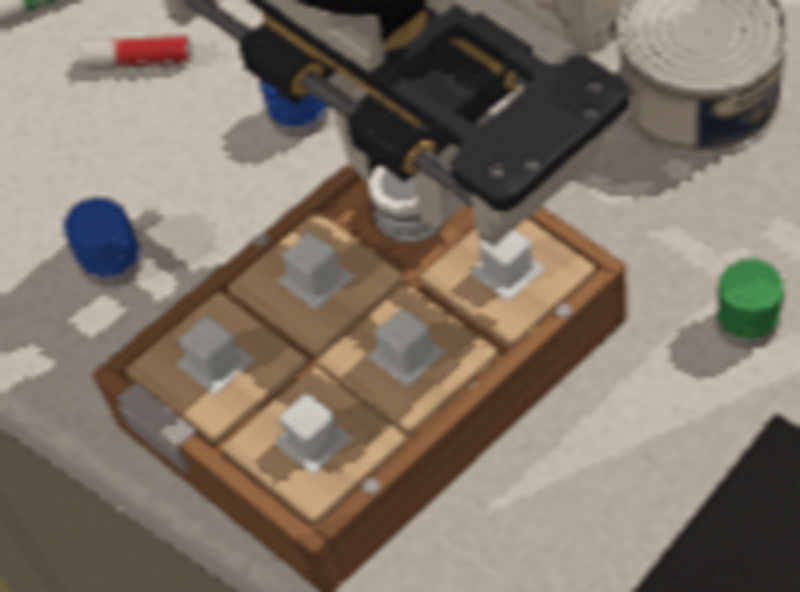

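View pics/w23.png

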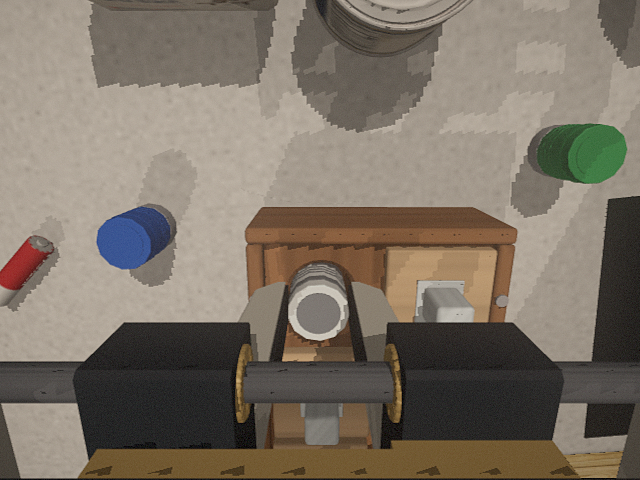

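Request:
jog_arm(commands=[0.1,0,0,0,0,0.1,0,0,0,0,0.1,0,0,0,0,0.1,0,0,0,0,0.1,0,0,-0.02,0,0.44,0,0,-0.02,0,0.44,0,0.029,0,0,0.44,0,0.028,0,0,0.44,0,0,0,-7.1,0.44,0,0,0,-7.1,0.44,0,0,0,-7.1,0.44,0,0,0,-7.1,0.44,0,0,0,-7.1,0.44,0,0,0,-7.1,0.44,0,0,0,-7.1,0.44,0,0,0,-7.1,0.44,0,0,0,-7.1,0.44,0,0,0,-7.1,0.44,0,0,0,-7.1,0.44,0,0,0,-7.1])

```text
t: 29.43
tool_pos: [0.4901, 0.0998, 0.0996]
orientation: [-3.131, 0.255, -0.0]
force: [-0.5, -0.4, -0.7]
opening: 0.0256
```

Request:
jog_arm(commands=[0.44,0,0,0,-4.8,0.44,0,0,0,0,0.44,0,0,0,0,0.44,0,0,0,0])

```text
t: 29.77
tool_pos: [0.4901, 0.0998, 0.0995]
orientation: [-3.139, 0.138, -0.0]
force: [0.3, 0.7, -0.2]
opening: 0.0261
```

Run:
```python
from h import *
tob(0.7,27,.059);shot('wrist','w24')
p=shot('side');cv2.imwrite('pics/s24.png',cv2.resize(p['img'][180:340,140:340],None,fx=4,fy=3.7,interpolation=cv2.INTER_CUBIC))
```

```text
t29.77 tcp [0.4901 0.0998 0.0995] x [ 0.996 -0.088  0.   ] z [ 0.  0. -1.] q [ 0.1  -0.05  1.9   0.    1.3   0.19] F [ 0.3  0.7 -0.2] op 0.0261
tool shift mm [-0.5  1.5 40.5]
box coords tcp [ 1.2 28.5] z 0.0995
```

View pics/s24.png

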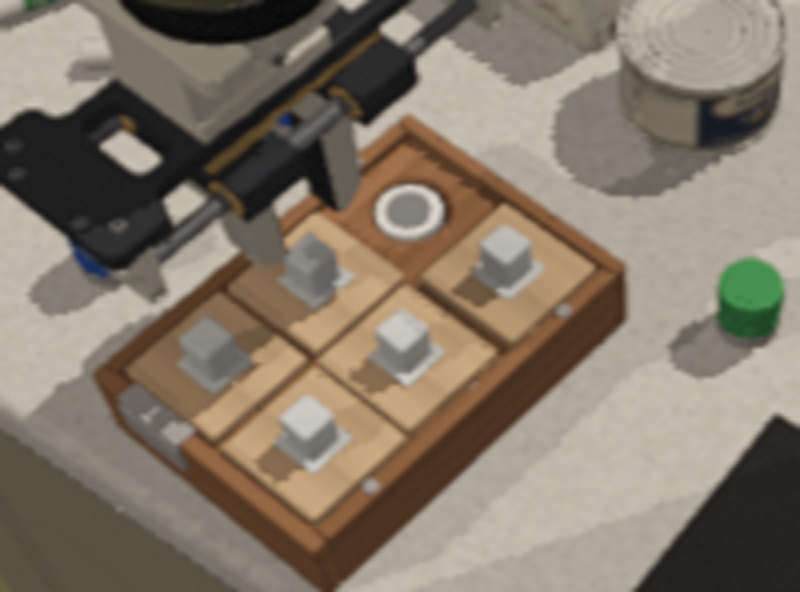

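View pics/w24.png

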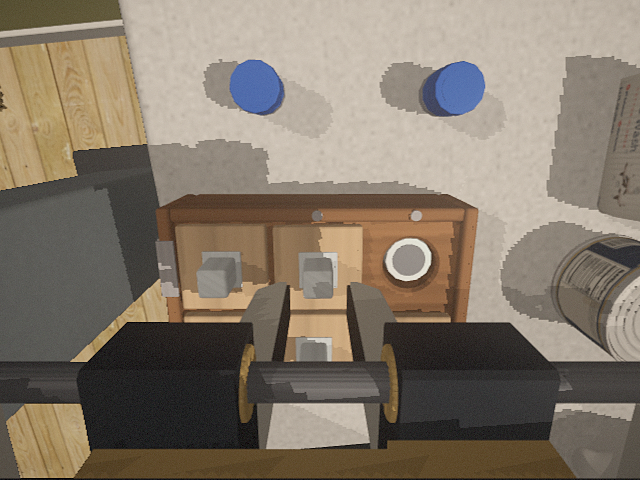

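Third cartridge is seated. Now cage ML's knob.

Request:
jog_arm(commands=[0.44,0,0.0012,0.019,0,0.44,0,0,0.021,0,0.44,0,0,0,0,0.59,0,0,0,0,0.59,0,0,0,0,0.59,0,0,0,0,0.59,0,0,0,0])

```text
t: 30.45
tool_pos: [0.491, 0.0987, 0.0608]
orientation: [-3.138, 0.134, -0.003]
force: [0.9, 0.3, -0.1]
opening: 0.019
```

Run:
```python
from h import *
tob(57,27.3,.060)
```

```text
t30.45 tcp [0.491  0.0987 0.0608] x [ 0.996 -0.085  0.002] z [ 0.002  0.    -1.   ] q [ 0.1  -0.    1.93  0.    1.22  0.18] F [ 0.9  0.3 -0.1] op 0.019
tool shift mm [54.9  0.3  0.9]
box coords tcp [ 2.1 27.5] z 0.0608
```

Request:
jog_arm(commands=[0.59,0.006,0,0.001,0,0.59,0.009,0,0,0,0.59,0.009,0,0,0,0.59,0.009,0,0,0,0.59,0.009,0,0,0,0.59,0.008,0,0,0,0.59,0.004,0,0,0,0.59,0.0015,0,0,0,0.59,0,0,0,0,0.59,0,0,0,0,0.59,0,0,0,0])

```text
t: 31.37
tool_pos: [0.545, 0.094, 0.0583]
orientation: [-3.139, 0.133, 0.0]
force: [-0.3, 0.5, -0.5]
opening: 0.0191
```

Run:
```python
from h import *
tob(57,27.3,.060)
shot('wrist','w25')
```

```text
t31.37 tcp [0.545  0.094  0.0583] x [ 0.996 -0.085 -0.   ] z [-0.  0. -1.] q [0.08 0.14 1.78 0.   1.22 0.16] F [-0.3  0.5 -0.5] op 0.0191
tool shift mm [ 0.7  0.1 -1.7]
box coords tcp [56.3 27.4] z 0.0583
```

View pics/w25.png

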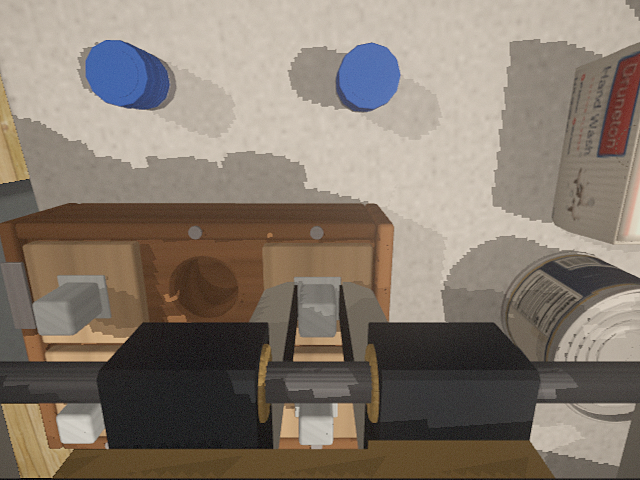

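Request:
jog_arm(commands=[0.44,0,0,0,0,0.44,0,0,0,0,0.1,0,0,-0.02,0,0.0,0,0,-0.03,0,0.0,0,0,0,0,0.0,0,0,0,0])

```text
t: 31.92
tool_pos: [0.5471, 0.0941, 0.1109]
orientation: [-3.138, 0.133, -0.008]
force: [0.7, -0.2, 0.8]
opening: 0.0451
```

Run:
```python
from h import *
p=shot('top','t26');carts(p,'c26');to(.4325,-.162)
```

```text
cart [ 0.4337 -0.1612  0.039 ] px 272 394 r 31.0
t31.97 tcp [0.5458 0.094  0.1091] x [ 0.996 -0.085  0.002] z [ 0.002  0.    -1.   ] q [0.08 0.08 1.74 0.   1.31 0.16] F [-0.9  0.3 -0.8] op 0.0463
tool shift mm [-9.120e+01  2.647e+02 -2.000e-01]
```

View pics/t26.png

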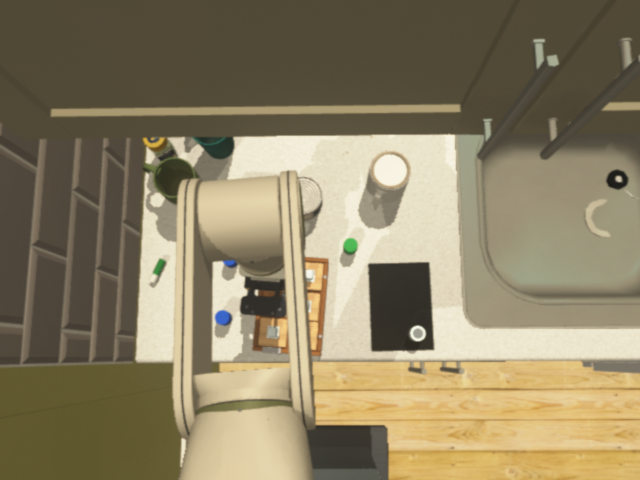

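Request:
jog_arm(commands=[0.0,-0.0114,0.0331,0,0,0.0,-0.0114,0.0331,0,0,0.0,-0.0114,0.0331,0,0,0.0,-0.0114,0.0331,0,0,0.0,-0.0114,0.0331,0,0,0.0,-0.0114,0.0331,0,0,0.0,-0.0114,0.0331,0,0,0.0,-0.0114,0.0331,0,0,0.0,0,0,0.03,0,0.0,0,0,0,0,0.0,0,0,0,0,0.0,0,0,0,0])

```text
t: 32.97
tool_pos: [0.4315, -0.1613, 0.0781]
orientation: [-3.138, 0.132, 0.003]
force: [0.5, 0.2, 0.4]
opening: 0.0463
```

Run:
```python
from h import *
to(.4325,-.162,.029);shot('wrist','w27')
```

```text
t32.97 tcp [ 0.4315 -0.1613  0.0781] x [ 0.996 -0.084 -0.002] z [-0.002  0.001 -1.   ] q [-0.47 -0.13  2.02  0.    1.26 -0.39] F [0.5 0.2 0.4] op 0.0463
tool shift mm [ 1.1  0.7 49.1]
```

View pics/w27.png

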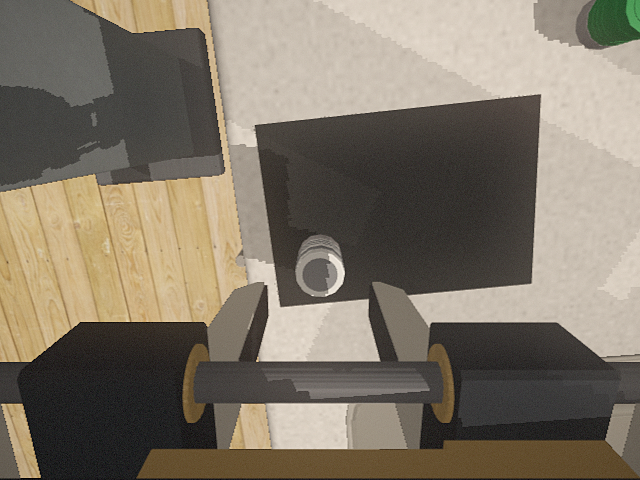

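Top at (320,271), same alignment as before. Descend and grip.

Request:
jog_arm(commands=[0.0,0.0005,0,0.025,0,0.0,0,0,0.0245,0,0.0,0,0,0,0,0.8,0,0,0,0,0.8,0,0,0,0,0.8,0,0,0,0,0.8,0,0,0,0,0.8,0,0,0,0,0.8,0,0,0,0])

```text
t: 33.77
tool_pos: [0.4338, -0.1629, 0.0306]
orientation: [3.138, -0.133, 0.004]
force: [-0.4, -0.0, 7.8]
opening: 0.0273
```

Run:
```python
from h import *
s,Rm=st();p=shot('wrist');cv2.imwrite('pics/w28.png',cv2.resize(p['img'][240:360,220:420],None,fx=4,fy=4,interpolation=cv2.INTER_CUBIC))
```

```text
t33.77 tcp [ 0.4338 -0.1629  0.0306] x [ 0.996 -0.085  0.003] z [ 0.003 -0.001 -1.   ] q [-0.47 -0.06  2.05  0.    1.16 -0.39] F [-0.4 -0.   7.8] op 0.0273
```

View pics/w28.png

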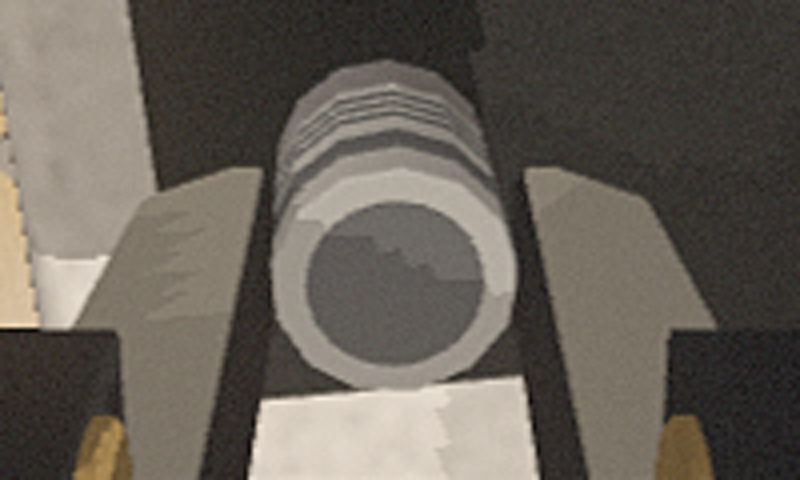

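Request:
jog_arm(commands=[0.8,0,0,-0.026,0,0.8,0,0,-0.035,0,0.8,0,0,-0.035,0,0.8,0,0,0,0,0.8,0,0,0,0,0.8,0,0,0,0])

```text
t: 34.32
tool_pos: [0.4324, -0.1623, 0.1249]
orientation: [3.139, -0.133, 0.001]
force: [0.2, -0.6, -1.2]
opening: 0.0277
```

Run:
```python
from h import *
p=shot('wrist');s,Rm=st();X=atz(p,318.5,310.25,s['tool_pos'][2]+.0084);print('held',(Rm.T@(X-s['tool_pos'])*1e3).round(1))
tob(0.7,-22.5)
```

```text
t34.37 tcp [ 0.4318 -0.1619  0.1239] x [ 0.996 -0.085 -0.001] z [-0.001  0.001 -1.   ] q [-0.47 -0.19  1.97 -0.    1.35 -0.39] F [-0.7 -0.4 -0.6] op 0.0275
held [ 0.4  0.4 -8.4]
t34.37 tcp [ 0.4318 -0.1619  0.1239] x [ 0.996 -0.085 -0.001] z [-0.001  0.001 -1.   ] q [-0.47 -0.19  1.97 -0.    1.35 -0.39] F [-0.7 -0.4 -0.6] op 0.0275
tool shift mm [ 3.540e+01 -2.147e+02  1.000e-01]
box coords tcp [ -34.5 -237.3] z 0.1239
```

Request:
jog_arm(commands=[0.8,0.005,-0.0307,0,0,0.8,0.005,-0.0307,0,0,0.8,0.005,-0.0307,0,0,0.8,0.005,-0.0307,0,0,0.8,0.005,-0.0307,0,0,0.8,0.005,-0.0307,0,0,0.8,0.0054,-0.0305,0,0,0.8,0,0,0,0,0.8,0,0,0,0,0.8,0,0,0,0])

```text
t: 35.2
tool_pos: [0.4847, 0.0484, 0.1234]
orientation: [3.138, -0.132, -0.004]
force: [-0.7, -0.3, -0.7]
opening: 0.0275
```

Run:
```python
from h import *
import pickle
p=shot('wrist','w29');pickle.dump(p,open('w29.pkl','wb'));tob(0.7,27.5)
print(proj(p,[*b2w(V,CELL['ML']),.046]))
cv2.imwrite('pics/w29c.png',cv2.resize(p['img'][90:270,220:420],None,fx=3.3,fy=3.3,interpolation=cv2.INTER_CUBIC))
```

```text
t35.25 tcp [0.4849 0.0479 0.1237] x [ 0.996 -0.085 -0.002] z [-0.002 -0.    -1.   ] q [-0.01 -0.11  1.91 -0.    1.35  0.08] F [-0.7 -0.1 -0.4] op 0.0277
tool shift mm [  0.3 -51.1  -0. ]
box coords tcp [  0.5 -23.6] z 0.1237
[318.73319446 173.68677744]
```

View pics/w29c.png

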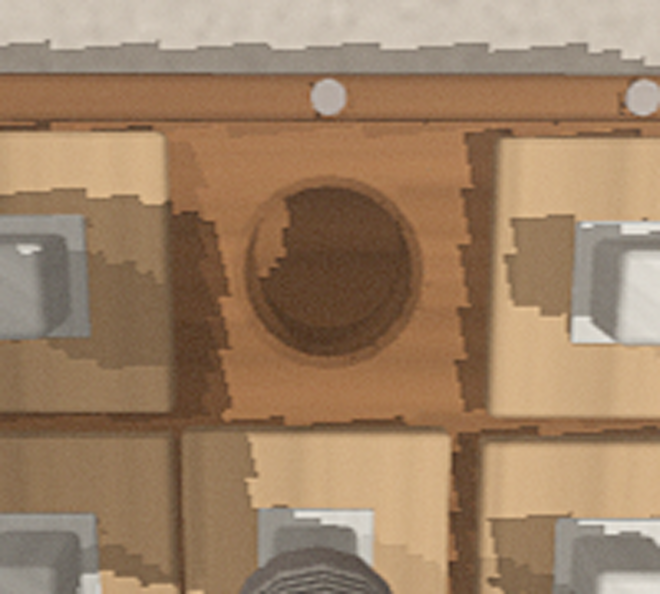

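Run:
```python
from h import *
import pickle
p=pickle.load(open('w29.pkl','rb'));X=atz(p,321.4,172.4,.046);print(X,w2b(V,X));to(X[0],X[1])
```

```text
[0.49056707 0.09954379 0.046     ] [ 1.6432498  28.28948866]
t35.25 tcp [0.4849 0.0479 0.1237] x [ 0.996 -0.085 -0.002] z [-0.002 -0.    -1.   ] q [-0.01 -0.11  1.91 -0.    1.35  0.08] F [-0.7 -0.1 -0.4] op 0.0277
tool shift mm [  1.2 -51.9  -0. ]
```

Request:
jog_arm(commands=[0.8,0.0005,-0.026,0,0,0.8,0.0004,-0.0258,0,0,0.8,0,0,0.012,0,0.8,0,0,0,0,0.8,0,0,0,0,0.8,0,0,0,0])

```text
t: 35.75
tool_pos: [0.4908, 0.0989, 0.1126]
orientation: [3.138, -0.135, -0.002]
force: [-1.2, 0.7, -0.5]
opening: 0.0273
```

Run:
```python
from h import *
to(.490,.0992,.058)
```

```text
t35.75 tcp [0.4908 0.0989 0.1126] x [ 0.996 -0.086 -0.001] z [-0.001 -0.    -1.   ] q [ 0.1  -0.06  1.88 -0.    1.32  0.18] F [-1.2  0.7 -0.5] op 0.0273
tool shift mm [-0.8 -0.3 54.6]
```

Request:
jog_arm(commands=[0.8,-0.0008,0,0.016,0,0.8,0,0,0.012,0,0.8,0,0,0.006,0,0.8,0,0,0.005,0,0.8,0,0,0.005,0,0.8,0,0,0.005,0,0.8,0,0,0.003,0,0.8,0,0,0.001,0,0.8,0,0,0,0])

```text
t: 36.5
tool_pos: [0.4903, 0.1003, 0.0598]
orientation: [3.139, -0.133, -0.0]
force: [0.0, 0.7, -0.1]
opening: 0.0271
```

Run:
```python
from h import *
to(.490,.0992,.058)
p=shot('side');cv2.imwrite('pics/s30.png',cv2.resize(p['img'][180:340,140:340],None,fx=4,fy=3.7,interpolation=cv2.INTER_CUBIC))
```

```text
t36.50 tcp [0.4903 0.1003 0.0598] x [ 0.996 -0.085 -0.   ] z [-0. -0. -1.] q [ 0.1   0.    1.92 -0.    1.22  0.18] F [ 0.   0.7 -0.1] op 0.0271
tool shift mm [-0.2  1.1  1.8]
```

View pics/s30.png

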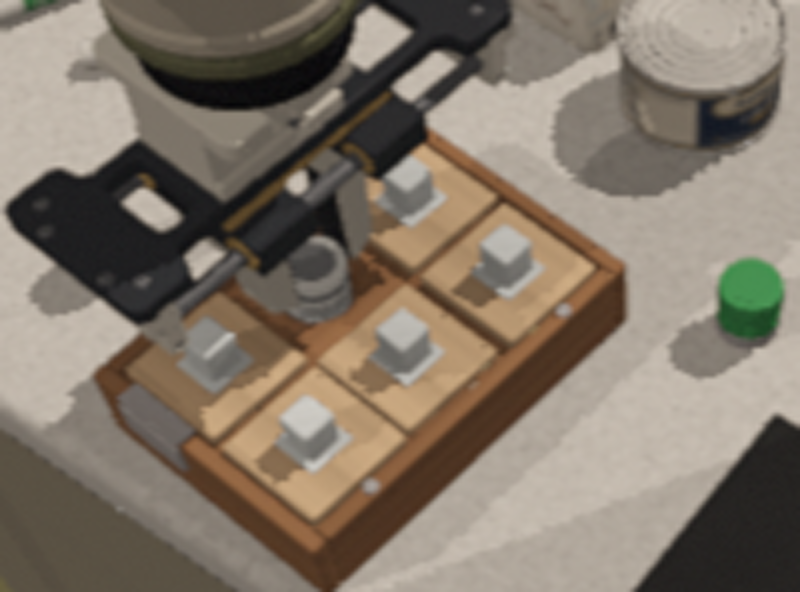

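Released next, rise, then move over the NL knob.

Request:
jog_arm(commands=[0.8,0,0.001,0,0,0.1,0,0,0,0,0.1,0,0,0,0,0.1,0,0,0,0,0.1,0,0,0,0,0.1,0,0,-0.02,0,0.44,0,0,-0.02,0,0.44,-0.028,0,0,0,0.44,-0.027,0,0,0,0.44,0,0,0,0,0.44,0,0,0,0,0.44,0,0,0,0])

```text
t: 37.55
tool_pos: [0.4362, 0.104, 0.1004]
orientation: [-3.139, 0.133, -0.002]
force: [0.7, 0.2, 0.3]
opening: 0.026
```

Run:
```python
from h import *
tob(-53.8,27,.059);shot('wrist','w31')
p=shot('side');cv2.imwrite('pics/s31.png',cv2.resize(p['img'][180:340,140:340],None,fx=4,fy=3.7,interpolation=cv2.INTER_CUBIC))
```

```text
t37.55 tcp [0.4362 0.104  0.1004] x [ 0.996 -0.085  0.001] z [ 0.001  0.    -1.   ] q [ 0.12 -0.2   2.03 -0.    1.31  0.2 ] F [0.7 0.2 0.3] op 0.026
tool shift mm [-1.   1.1 41.4]
box coords tcp [-52.9  28.1] z 0.1004
```

View pics/s31.png

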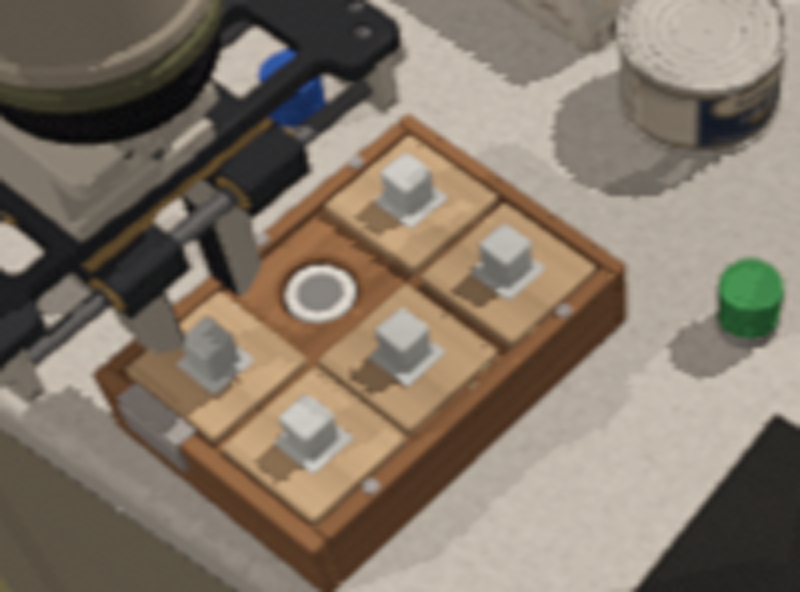

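View pics/w31.png

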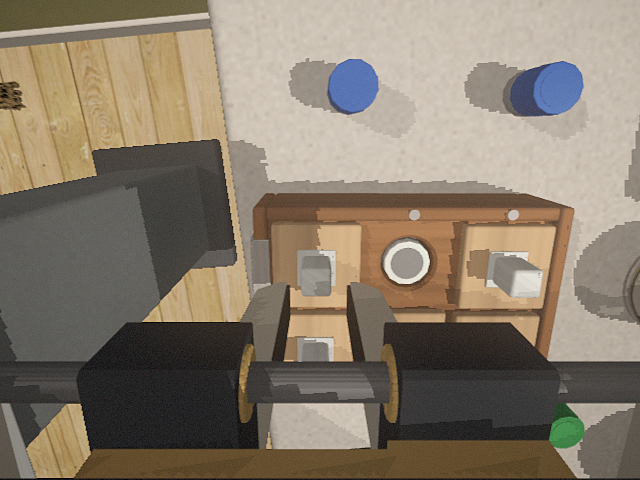

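Request:
jog_arm(commands=[0.44,-0.001,0.001,0.019,0,0.44,0,0,0.021,0,0.44,0,0,0,0,0.59,0,0,0,0,0.59,0,0,0,0,0.59,0,0,0,0,0.59,0,0,0,0])

```text
t: 38.23
tool_pos: [0.4355, 0.1032, 0.0612]
orientation: [-3.138, 0.133, -0.003]
force: [-0.5, 0.1, 0.2]
opening: 0.0192
```

Run:
```python
from h import *
tob(2.0,27.4,.060)
```

```text
t38.23 tcp [0.4355 0.1032 0.0612] x [ 0.996 -0.085  0.002] z [ 0.002  0.    -1.   ] q [ 0.12 -0.15  2.07  0.    1.23  0.2 ] F [-0.5  0.1  0.2] op 0.0192
tool shift mm [55.5 -0.2  1.3]
box coords tcp [-53.5  27.2] z 0.0612
```

Request:
jog_arm(commands=[0.59,0.006,0,0.001,0,0.59,0.009,0,0,0,0.59,0.009,0,0,0,0.59,0.009,0,0,0,0.59,0.009,0,0,0,0.59,0.008,0,0,0,0.59,0.004,0,0,0,0.59,0.002,0,0,0,0.59,0,0,0,0,0.59,0,0,0,0,0.59,0,0,0,0])

```text
t: 39.15
tool_pos: [0.4899, 0.0983, 0.0588]
orientation: [3.139, -0.133, -0.0]
force: [-0.8, -0.7, -0.7]
opening: 0.0188
```

Run:
```python
from h import *
tob(2.0,27.4,.060)
```

```text
t39.15 tcp [0.4899 0.0983 0.0588] x [ 0.996 -0.085 -0.   ] z [-0. -0. -1.] q [0.1  0.   1.93 0.   1.21 0.18] F [-0.8 -0.7 -0.7] op 0.0188
tool shift mm [ 0.9 -0.4 -1.2]
box coords tcp [ 1.1 27. ] z 0.0588
```

Request:
jog_arm(commands=[0.44,0.001,0,0,0,0.44,0,0,0,0,0.44,0,0,0,0,0.44,0,0,-0.02,0,0.44,0,0,-0.03,0,0.44,0,0.025,-0.025,0,0.44,0,0.025,-0.025,0,0.44,0,0.025,-0.025,0,0.44,0,0.025,-0.025,0,0.44,0,0,0,0,0.44,0,0,0,0,0.44,0,0,0,0])

```text
t: 40.15
tool_pos: [0.4825, -0.0012, 0.2083]
orientation: [-3.138, 0.134, 0.001]
force: [-0.6, 0.1, -0.5]
opening: 0.0262
```

Run:
```python
from h import *
import pickle
st();p=shot('wrist','w33');pickle.dump(p,open('w33.pkl','wb'))
p=shot('side');cv2.imwrite('pics/s33.png',cv2.resize(p['img'][180:340,140:340],None,fx=4,fy=3.7,interpolation=cv2.INTER_CUBIC))
```

```text
t40.15 tcp [ 0.4825 -0.0012  0.2083] x [ 0.996 -0.085 -0.   ] z [-0.  0. -1.] q [-0.11 -0.19  1.82  0.    1.51 -0.02] F [-0.6  0.1 -0.5] op 0.0262
```

View pics/w33.png

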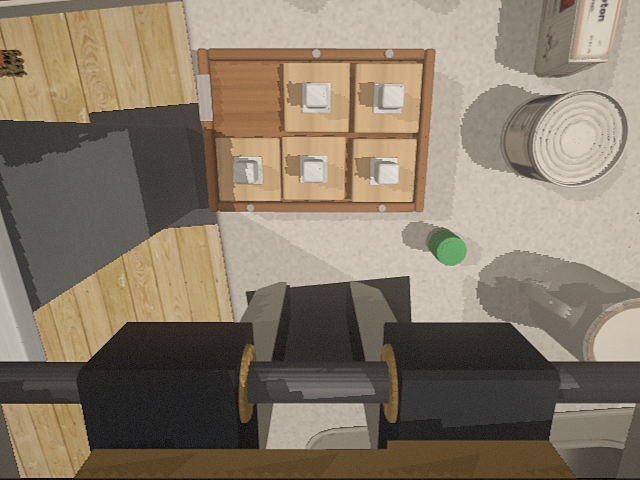

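View pics/s33.png

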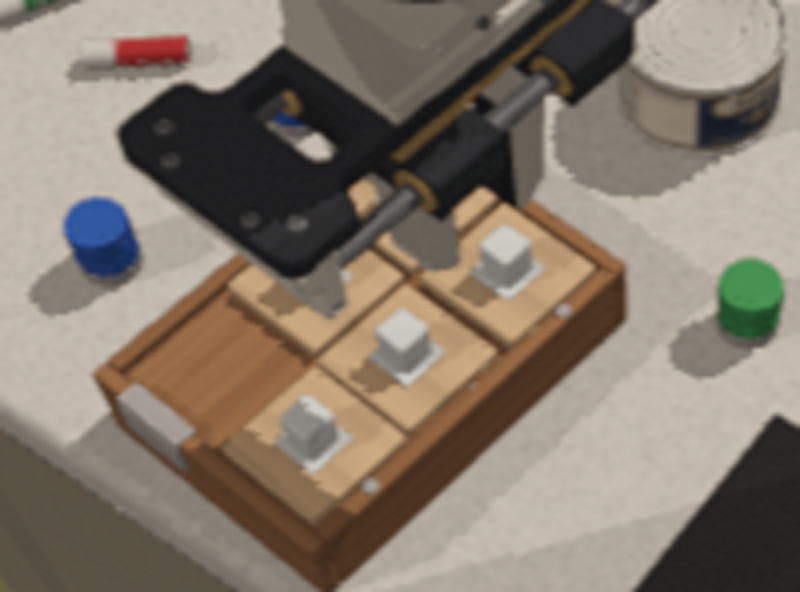

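Run:
```python
import pickle,cv2
p=pickle.load(open('w33.pkl','rb'));cv2.imwrite('pics/w33c.png',cv2.resize(p['img'][40:220,190:445],None,fx=3,fy=3,interpolation=cv2.INTER_CUBIC))
```

```text
(no output)
```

View pics/w33c.png

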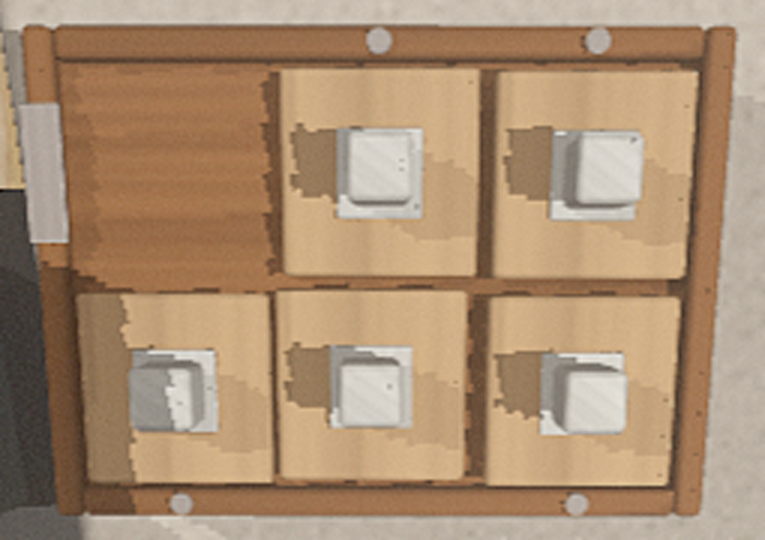

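Run:
```python
from h import *
import pickle
p=pickle.load(open('w33.pkl','rb'));q=lambda c:(190+c[0]/3,40+c[1]/3)
L=[((0,59),q((378,40)),.053),((55,59),q((597,40)),.053),((-55,-59),q((181,504)),.053),((55,-59),q((577,505)),.053)]
v,r=fitbox(p,L);print(v,r.tolist())
T=dict(ML=[(280,68),(478,69),(476,276),(282,273)],FL=[(498,72),(699,71),(685,279),(494,277)],FR=[(487,297),(680,297),(670,485),(489,486)],MR=[(276,291),(467,291),(463,482),(281,482)],NR=[(77,295),(268,294),(271,482),(88,485)])
for n,c in T.items():
    W=np.array([w2b(v,atz(p,*q(k),.054)) for k in c]);print(n,W.mean(0).round(1),'want',CELL[n],'dev',(W.mean(0)-CELL[n]).round(1),'size',np.ptp(W,axis=0).round(1))
```

```text
[ 0.48690814  0.07172902 -0.08554132] [[0.0, -0.2], [0.1, -0.2], [0.1, -0.0], [-0.2, 0.4]]
ML [ 0.2 27.5] want (0, 27.5) dev [ 0.2 -0. ] size [51.1 50.5]
FL [55.6 26.7] want (55, 27.5) dev [ 0.6 -0.8] size [50.6 50.5]
FR [ 54.9 -28.5] want (55, -27.5) dev [-0.1 -1. ] size [51.8 50.6]
MR [ -1.9 -27.2] want (0, -27.5) dev [-1.9  0.3] size [50.5 51. ]
NR [-54.8 -27.8] want (-55, -27.5) dev [ 0.2 -0.3] size [51.2 51. ]
```

Run:
```python
from h import *
p=shot('top','t34');print(robot.close_job());st()
```

```text
the job is handed in; nothing more can be done
None
the job is handed in; nothing more can be done
```

View pics/t34.png

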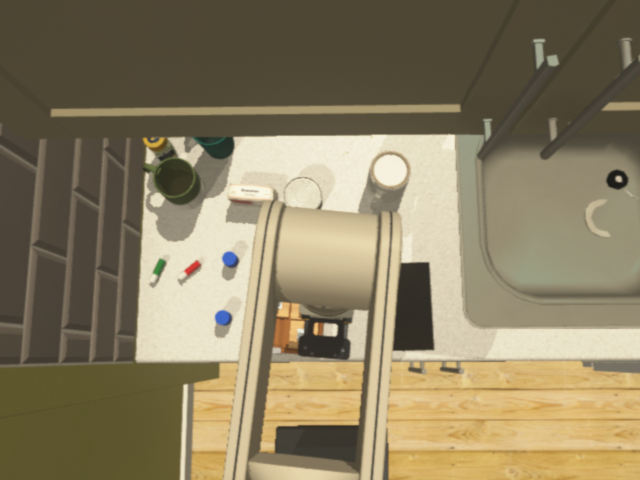

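I put all four cartridges away, one in each well, and slid the shutters so the empty cell is now the parking cell. I handed the job in at about 40 s of the 208 s.

- **Order:** I filled near right, far right, far left and then middle left. In between I slid five shutters one at a time by pushing their knobs, without gripping or lifting them.
- **Cartridges:** each one looked seated below deck level in the picture taken after its release.
- **Shutters:** the last wrist-camera picture put the four shutters over wells within about 1 mm of centre along each axis. The shutter on the plain middle-right cell sits about 2 mm towards the robot, within its play.
- **Bystanders:** the tin, mug, carton and the blue and green look-alikes were not touched.
- **Checks that disagreed:** the wrist camera and my box fit differed by up to about 1.5 mm, which the well clearance absorbed. I saw no cartridge knocked aside during the run. In the final top picture the arm hid most of the box, so the shutter check rests on the wrist picture just before it.

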